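# Stand the fallen baby food jars back up in their tray

### The job

Two of the four baby food jars in the long wooden tray have fallen over. Stand both of them back upright in the tray, flat on their bases with the lids up, setting them down gently without dropping them. Leave the two standing jars, the funnel in the row, and the spoon, cup and feeding bottle beside the tray where they are.

Things in the scene. Friction and masses are not known exactly. Their poses are not given: they have to be found in the camera images.
- tray: shallow wooden tray, the lane the jars stand in, fixed to the shelf: 86 mm (its x) by 570 mm (its y) outside, 76 mm by 560 mm inside; floor 4 mm thick, rims 5 mm thick with their top 10 mm above the shelf; origin at the centre of its underside, on the shelf. Five things stand or lie in a row along it, about 108 mm apart, in any order: the four jars and the funnel
- jar_a: baby food jar, clear glass with a green lid, 50 mm diameter and 72 mm high over its lid (the lid, also 50 mm in diameter, takes the top 14 mm), about 110 g; origin on its axis at mid-height (36 mm from base and lid top), z along its axis towards the lid. It lies on its side along the tray, its lid towards the tray's +y end
- jar_b: baby food jar, clear glass with a green lid, 50 mm diameter and 72 mm high over its lid (the lid, also 50 mm in diameter, takes the top 14 mm), about 110 g; origin on its axis at mid-height (36 mm from base and lid top), z along its axis towards the lid. It lies on its side along the tray, its lid towards the tray's -y end
- jar_c: baby food jar, clear glass with a green lid, 50 mm diameter and 72 mm high over its lid (the lid, also 50 mm in diameter, takes the top 14 mm), about 110 g; origin on its axis at mid-height (36 mm from base and lid top), z along its axis towards the lid. It stands upright in the tray: leave it
- jar_d: baby food jar, clear glass with a green lid, 50 mm diameter and 72 mm high over its lid (the lid, also 50 mm in diameter, takes the top 14 mm), about 110 g; origin on its axis at mid-height (36 mm from base and lid top), z along its axis towards the lid. It stands upright in the tray: leave it
- funnel: small stainless steel funnel standing mouth down in the tray: 64 mm diameter at the bottom, narrowing to 18 mm at 40 mm and 12 mm at its top, 68 mm high; origin at the centre of its underside. Leave it
- spoon: pink plastic feeding spoon, 22 mm wide, 135 mm long (y from -70 to +65 mm), 7 mm high, lying on the shelf on the robot's side of the tray; origin on its underside. Leave it
- cup: small white cup, open at the top, 60 mm diameter and 52 mm high, standing just beyond the tray; origin at the centre of its underside. Leave it
- bottle: upright baby feeding bottle, clear plastic, 54 mm diameter to 122 mm height with a narrow orange teat on top, 148 mm high in all, standing just beyond the tray; origin at the centre of its underside. Leave it

How it is judged (in metres and radians):
At the end, for the whole second after the job is handed in: All four jars stand upright (within 0.1 rad, lid up), flat on the tray's floor and inside it, at rest. The jars that stood and the funnel are within 25 mm, the spoon, cup and bottle within 30 mm, of where they started; funnel, cup and bottle upright (angle between each of jar_a, jar_b, jar_c, jar_d, funnel, cup, bottle's own z axis and vertical below 0.1 rad and z of jar_a in the frame of tray between 0.037 and 0.044 m and x of jar_a in the frame of tray between -0.018 and 0.018 m and y of jar_a in the frame of tray between -0.262 and 0.262 m and linear speed of each of jar_a, jar_b, jar_c, jar_d below 0.02 m/s and angular speed of each of jar_a, jar_b, jar_c, jar_d below 0.2 rad/s and z of jar_b in the frame of tray between 0.037 and 0.044 m and x of jar_b in the frame of tray between -0.018 and 0.018 m and y of jar_b in the frame of tray between -0.262 and 0.262 m and z of jar_c in the frame of tray between 0.037 and 0.044 m and x of jar_c in the frame of tray between -0.018 and 0.018 m and y of jar_c in the frame of tray between -0.262 and 0.262 m and z of jar_d in the frame of tray between 0.037 and 0.044 m and x of jar_d in the frame of tray between -0.018 and 0.018 m and y of jar_d in the frame of tray between -0.262 and 0.262 m and distance of each of jar_c, jar_d, funnel from where it was at the start of the episode below 0.025 m and distance of each of spoon, cup, bottle from where it was at the start of the episode below 0.03 m); the robot touches nothing.
It fails at once if a jar that was standing, or the funnel, is pushed more than 25 mm from where it stood (distance of any of jar_c, jar_d, funnel from where it was at the start of the episode above 0.025 m).
It fails at once if the spoon, the cup or the feeding bottle is pushed more than 30 mm from where it was (distance of any of spoon, cup, bottle from where it was at the start of the episode above 0.03 m).
It fails at once if a standing jar, the funnel, the cup or the feeding bottle is knocked over (angle between any of jar_c, jar_d, funnel, cup, bottle's own z axis and vertical above 0.5 rad).
It fails at once if a fallen jar is dropped: let go, it falls faster than 0.6 m/s (about 18 mm of free fall) ((linear speed of jar_a above 0.6 m/s and contact force between the fingers and jar_a below 0.05 N) or (linear speed of jar_b above 0.6 m/s and contact force between the fingers and jar_b below 0.05 N)).
It also fails if it takes over 61 s, if anything falls off the work surface, if the arm or the gripper's body presses on something with over 40 N, if the wrist force passes 120 N, or if a joint passes its speed limit or range.

### The arm

A 6-joint arm with a two-finger parallel gripper is mounted at the origin on the work surface. World frame = base frame: x ahead of the robot, y to its left, z up, the work surface at z = 0. Lengths are in mm, angles in rad, forces in N, time in s.
With the tool pointing down it reaches from about 300 to 775 mm from the base axis. Payload 14.6 kg.
Tool frame: the origin (TCP) lies at the very end of the fingers, on their centre line; the grasp point (between the pads) lies 19 mm behind it; z points along the fingers, y is the line along which they close (so a half turn about z gives the same grasp; the last joint's range is limited). The gripper opens to 94 mm and grips with 3 to 60 N. Pads are 16 mm wide; open, the fingers measure 119 mm over their backs; the gripper's body (75 mm by 177 mm) begins 78 mm behind the grasp point.
Start: joints at [-0.067, 0.3, 1.521, -0, 1.321, -0.067], TCP at [549.99, -0.002, 169.846] pointing down, gripper open.
Joint ranges: [-3.03, 3.03], [-0.79, 2.21], [0.23, 2.52], [-1.04, 4.18], [0, 3.07], [-2.55, 2.55]. Speed limits (rad/s): [2.22, 2.22, 2.57, 3.14, 3.14, 3.14].

### API

Orientations are given as [roll, pitch, yaw] about the fixed x, y, z axes, in that order (R = Rz(yaw) Ry(pitch) Rx(roll)).
In Python, from cell import manip, camera, get_calibration gives the robot as it stands.
- The arm moves only by the tool arm_command, never from a script. Its argument "targets" is a list of rows, each an object of numbers: "hand": the opening, from -1 (shut) to 1 (fully open), so that 0 is half open; "x", "y", "z": the shift along the tool's x, y, z in m; "yaw": the turn about the tool's z in rad. In form: [{"hand": .., "x": .., "y": .., "z": .., "yaw": ..}, ...]. A call has 1 to 10 rows; each row shifts and turns the commanded pose from where the row before left it, along the tool's axes as they then stand; what a row does not reach is not made up. A row lasts 1/10 s, in which the tool goes at most 50 mm and 8.59 degrees, less where a joint would pass 70% of its speed; a pose out of reach is approached as far as the arm can. A call is refused whole if a number of a shift passes 0.05 or a number of a turn 0.15, either way. A call with a gripper value outside its range is refused whole. The fingers move at their own pace and stop on an object; "newtons" is the grip in N (left out, the last holds). Time passes only in rows, so rows that do not move let the fingers close. It gives the time, the measured TCP pose, the force, the opening and the grip force at its end, in the units of the state.
- manip.read_state(): the state, without advancing time (a new reading comes with each control period).
- camera(name): name is "scene" or "side" or "wrist"; returns the picture (480x640x3 uint8, red, green, blue); there is no depth.
- get_calibration(name): a dict with "K" (3x3 intrinsics, pixels), "cam_to_world" (4x4, takes a point from camera to world coordinates). Camera axes: x right, y up, looking along -z (the intrinsics and any distortion apply to the point x, -y, -z); pixel columns grow to the right and rows downward; lengths in mm; the calibration is good to about 2 mm. A picture is of the moment at which its call begins: read the wrist's pose just before it. get_calibration takes no time and is no camera call; for the wrist camera it gives the pose at the moment of the call.
- manip.sign_off(): hands the job in; it is judged then, once.
The state is a dict: "clock": time; "joints": joint angles; "qd": joint speeds; "effort": joint torques, N m; "eef_pos": TCP position; "eef_rot": TCP orientation; "wrist_force": force on the tool from outside, world axes, zero at the start; "moment": the same for the moment, N m; "finger_gap": finger opening in mm; "finger_force": force on a finger pad.
Only numpy, scipy, OpenCV 4.12 (cv2) and the standard library are available. Lean on these libraries where they do the work, as an engineer would, in place of code of your own. Each camera call takes 0.05 s, during which the arm holds its last target. There are 200 camera calls.

## Working session

There is one attempt and no reset: what is moved stays moved. The work goes in short steps, Python scripts to look and compute and a tool call to move; the robot and the scene stay as the last step left them, time stands still between calls to the robot, and variables do not carry over. Pictures are saved under pics/ and viewed, at most 10 in all, crops included, and the job is handed in when it is done.

Besides the shell and the picture viewer there is one more tool, called after "Call:" by a JSON object that holds its "name" and its "arguments", one argument or row to a line. arm_command: Moves the arm, as the interface text tells. Its arguments: {"type":"object","properties":{"targets":{"type":"array"},"newtons":{"type":"number"}},"required":["targets"]}

```bash
mkdir -p pics; python3 - <<'E'
from cell import manip,camera,get_calibration
import cv2
for n in("scene","side"):
    cv2.imwrite(f"pics/{n}0.png",camera(n)[:,:,::-1]); c=get_calibration(n); print(n,c["K"],c["cam_to_world"])
s=manip.read_state(); print(s)
E
```

```text
scene [[568.56130529   0.         318.93872661]
 [  0.         568.56130529 239.31742629]
 [  0.           0.           1.        ]] [[ 5.91888942e-01 -4.27523055e-01  6.83294606e-01  1.16800105e+03]
 [ 8.05761487e-01  3.35294323e-01 -4.88186586e-01 -3.97165267e+02]
 [-2.03937821e-02  8.39524719e-01  5.42938615e-01  4.99305888e+02]
 [ 0.00000000e+00  0.00000000e+00  0.00000000e+00  1.00000000e+00]]
side [[520.0197765    0.         320.27293118]
 [  0.         520.0197765  239.78870725]
 [  0.           0.           1.        ]] [[ 8.74589796e-01  2.93798565e-01 -3.85713744e-01  2.71165503e+02]
 [-4.84711117e-01  5.09835072e-01 -7.10720291e-01 -5.67973258e+02]
 [-1.21582068e-02  8.08548454e-01  5.88303982e-01  5.33427731e+02]
 [ 0.00000000e+00  0.00000000e+00  0.00000000e+00  1.00000000e+00]]
{'clock': 0.1, 'joints': array([-6.65566971e-02,  3.00407501e-01,  1.52148790e+00,  2.66273319e-05,
        1.32070481e+00, -6.65846105e-02]), 'qd': array([-0.00041324, -0.00098828, -0.00337666,  0.00033564,  0.00067824,
        0.00197759]), 'effort': array([ 1.84928511e-03, -5.32644153e+01, -3.53284299e+01,  7.10431044e-02,
        2.34944851e-02, -7.30603051e-05]), 'eef_pos': array([5.49740482e+02, 4.60994385e-02, 1.69360653e+02]), 'eef_rot': array([-3.14058904e+00, -9.27736270e-05,  1.57081759e+00]), 'wrist_force': array([-0.22405117, -0.49807317, -0.90847162]), 'moment': array([ 0.00562419, -0.0308753 , -0.04206802]), 'finger_force': 0.0, 'finger_gap': 93.91829747440758}
```

View pics/scene0.png

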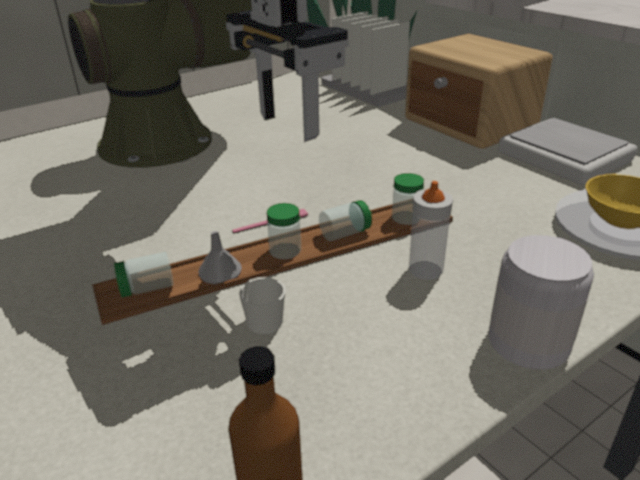

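View pics/side0.png

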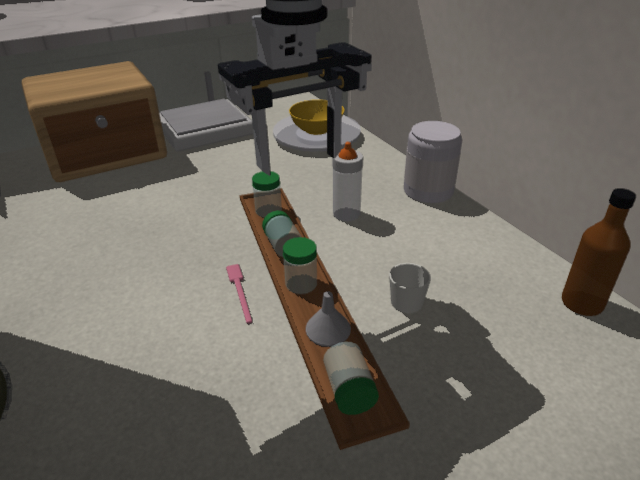

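Scene view, from the tray's near-left (-y) end: lying jar_b (lid ~123,277), funnel (218,260), standing jar (284,230), lying jar_a (lid ~362,215), standing jar (408,195). The bottle is at (430,235) and the cup at (264,305). The side view shows the same order from bottom to top. Next I triangulate the lids and measure the tray, bottle and cup.

```bash
cat > h.py <<'E'
import numpy as np,cv2
from cell import manip,camera,get_calibration
def ray(n,p,C=None):
    c=C or get_calibration(n);K=c["K"];T=np.array(c["cam_to_world"])
    d=np.array([(p[0]-K[0][2])/K[0][0],-(p[1]-K[1][2])/K[1][1],-1]);return T[:3,3],T[:3,:3]@d
def plane(n,p,z):
    o,d=ray(n,p);return o+d*(z-o[2])/d[2]
def tri(p,q,a="scene",b="side"):
    o,d=ray(a,p);o2,d2=ray(b,q);d/=np.linalg.norm(d);d2/=np.linalg.norm(d2)
    t=np.linalg.lstsq(np.c_[d,-d2],o2-o,rcond=None)[0];A=o+t[0]*d;B=o2+t[1]*d2
    return (A+B)/2,np.linalg.norm(A-B)
def blobs(im,lo,hi,amin=40):
    h=cv2.cvtColor(im,cv2.COLOR_RGB2HSV);m=cv2.inRange(h,lo,hi)
    n,l,s,c=cv2.connectedComponentsWithStats(m)
    return [(s[i],c[i].round(1)) for i in range(1,n) if s[i,4]>=amin],l
E
python3 - <<'E'
from h import *
np.set_printoptions(precision=1,suppress=True)
G={}
for n in("scene","side"):
    im=cv2.imread(f"pics/{n}0.png")[:,:,::-1].copy()
    b,_=blobs(im,(50,100,40),(85,255,255));G[n]=[x for x in b];print(n,[(x[0].tolist(),x[1]) for x in b])
    b,_=blobs(im,(3,110,40),(14,255,200),150);print(' brown',[(x[0].tolist(),x[1]) for x in b])
    h=cv2.cvtColor(im,cv2.COLOR_RGB2HSV);m=cv2.inRange(h,(3,90,30),(16,255,200))
    if n=="scene":m[:170]=0;m[330:]=0
    else:m[:180]=0;m[:,450:]=0
    ys,xs=np.nonzero(m)
    for f in(xs+ys,xs-ys,ys-xs,-xs-ys,xs,-xs,ys,-ys):
        k=f.argmax();print('  ext',xs[k],ys[k],plane(n,(xs[k],ys[k]),10))
for p in G["scene"]:
    for q in G["side"]:
        X,e=tri(p[1],q[1])
        if e<8 and 0<X[2]<100:print(p[1],q[1],X,e)
for n,p,q in(("teat",(433,186),(347,147)),("funneltop",(215,235),(326,293))):print(n,tri(p,q))
print("bottle base",plane("scene",(427,270),0),plane("side",(347,215),0))
print("cup",plane("scene",(264,284),52),plane("side",(408,272),52))
E
```

```text
scene [([308, 0, 18, 26, 132], array([314.5,  11.9])), ([352, 0, 19, 11, 72], array([361.8,   4.4])), ([379, 0, 15, 19, 91], array([385.6,   9.1])), ([395, 174, 28, 18, 426], array([408.2, 182.4])), ([356, 201, 15, 30, 180], array([365.1, 213.9])), ([268, 204, 32, 21, 557], array([282.7, 214.1])), ([115, 263, 16, 34, 316], array([122. , 279.8]))]
 brown [([408, 60, 76, 77, 2802], array([445.1,  97.6])), ([423, 181, 21, 21, 277], array([433.2, 193.6])), ([94, 206, 317, 117, 6154], array([246.3, 265.7])), ([230, 378, 71, 102, 4033], array([266.7, 434.5]))]
  ext 451 220 [639.9 250.1  10. ]
  ext 436 181 [525.6 333.5  10. ]
  ext 101 321 [ 534.7 -299.3   10. ]
  ext 95 284 [ 449.1 -279.5   10. ]
  ext 451 217 [633.2 257.3  10. ]
  ext 93 287 [ 454.4 -284.1   10. ]
  ext 103 323 [ 540.2 -298.5   10. ]
  ext 432 181 [521.  327.8  10. ]
side [([252, 172, 27, 19, 402], array([264.9, 180.8])), ([262, 210, 27, 21, 148], array([272.3, 216.4])), ([283, 237, 33, 27, 731], array([298.7, 250.3])), ([336, 378, 43, 36, 1060], array([356.5, 396.7]))]
 brown [([44, 98, 115, 76, 5588], array([102. , 13
[... 238 characters left out ...]
3.5   10. ]
  ext 281 189 [629.8 252.7  10. ]
  ext 56 181 [243.9 514.3  10. ]
  ext 56 180 [244.4 518.8  10. ]
  ext 408 421 [ 529.8 -297.1   10. ]
  ext 56 180 [244.4 518.8  10. ]
  ext 340 449 [ 443.4 -289.    10. ]
  ext 56 180 [244.4 518.8  10. ]
[408.2 182.4] [264.9 180.8] [578.3 205.9  67.7] 2.782711029418272
[282.7 214.1] [298.7 250.3] [536.  -11.8  68. ] 1.3596325144832204
[122.  279.8] [356.5 396.7] [ 488.5 -250.4   27.6] 0.1263363028173083
teat (array([702.6, 126.6, 137.5]), np.float64(2.9217600090061593))
funneltop (array([ 523.8, -117.7,   68.6]), np.float64(3.1283733378273237))
bottle base [706.1 128.4   0. ] [702.1 120.3   0. ]
cup [ 647.  -114.2   52. ] [ 658.3 -118.9   52. ]
```

Call:
{"name": "arm_command", "arguments": {
  "targets": [
    {"hand": 1,"x": 0.02,"y": 0,"z": -0.02,"yaw": 0.095},
    {"hand": 1,"x": 0.02,"y": 0,"z": -0.03,"yaw": 0.095},
    {"hand": 1,"x": 0.02,"y": -0.005,"z": -0.03,"yaw": 0},
    {"hand": 1,"x": 0,"y": -0.005,"z": -0.01,"yaw": 0},
    {"hand": 1,"x": 0,"y": 0,"z": 0,"yaw": 0},
    {"hand": 1,"x": 0,"y": 0,"z": 0,"yaw": 0}
  ]
}}

```text
clock: 0.7
eef_pos: [545.4, 60.7, 258.4]
eef_rot: [-3.14, 0.001, 1.38]
wrist_force: [0.4, -0.1, -0.4]
finger_gap: 94.0
finger_force: 0.0
```

```bash
python3 - <<'E'
from h import *
np.set_printoptions(precision=1,suppress=True)
s=manip.read_state();print(s["clock"],s["eef_pos"],s["eef_rot"])
c=get_calibration("wrist");print(c)
im=camera("wrist");cv2.imwrite("pics/w1.png",im[:,:,::-1])
np.save("w1T",c["cam_to_world"])
E
```

```text
0.7 [545.4  60.7 258.4] [-3.1  0.   1.4]
{'K': array([[363. ,   0. , 322.3],
       [  0. , 363. , 243. ],
       [  0. ,   0. ,   1. ]]), 'cam_to_world': array([[  1. ,   0.2,   0.1, 561.6],
       [ -0.2,   0.9,   0.3, 137.4],
       [ -0. ,  -0.3,   1. , 474. ],
       [  0. ,   0. ,   0. ,   1. ]])}
```

View pics/w1.png

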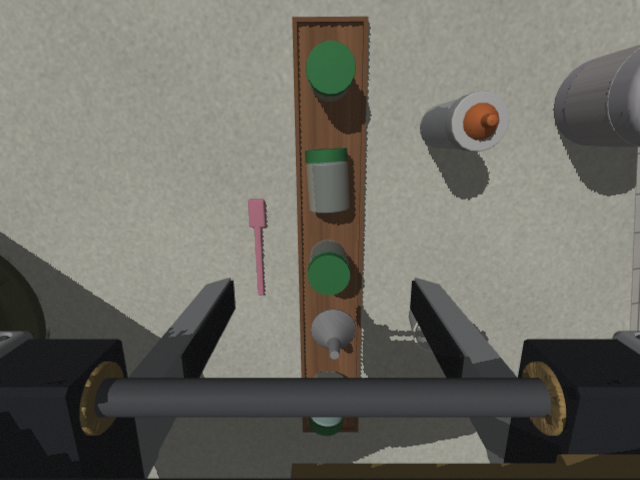

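The wrist view shows the whole tray: corners (292,17), (368,17), (303,432), (358,432). Jar_a lies with its lid end at (327,149) and its base at (329,212). Standing lids are at (331,68) and (329,274). Jar_b's lid is at (327,432).

```bash
python3 - <<'E'
from h import *
np.set_printoptions(precision=1,suppress=True)
c=get_calibration("wrist")
import h
def P(x,y,z):
    o,d=ray("wrist",(x,y),c);return o+d*(z-o[2])/d[2]
cor=[P(292,17,10),P(368,17,10),P(358,432,10),P(303,432,10)];ctr=sum(cor)/4
u=(cor[0]+cor[1]-cor[2]-cor[3]);u/=np.linalg.norm(u);v=np.array([u[1],-u[0],0])
print("tray",ctr,u,np.arctan2(u[0],u[1]),[np.linalg.norm(cor[i]-cor[i-1]) for i in range(4)])
s=manip.read_state();t=s["eef_pos"]
def S(n,p):print(n,p,"tray xy",(p-ctr)@v,(p-ctr)@u,"from tcp u,v",(p-t)@u,(p-t)@v)
S("d",P(331,68,76));S("c",P(329,274,76))
S("a lid end L",P(306,150,29));S("a lid R",P(348,149,29));S("a base L",P(309,212,29));S("a base R",P(350,211,29));S("a lid/glass",P(327,162,54))
S("funnel top",P(334,354,72));S("b lid bottom end",P(327,434,29));S("b base top",P(329,374,29));S("b L",P(309,415,29));S("b R",P(345,415,29))
S("bottle",P(490,120,148))
E
```

```text
tray [542.9 -11.6  10. ] [0.2 1.  0. ] 0.18330608338569507 [np.float64(570.0446229311465), np.float64(85.83800623419553), np.float64(569.8074648468124), np.float64(85.41356723746168)]
d [582.8 205.3  76. ] tray xy -0.27843707680252017 220.519728455978 from tcp u,v 149.05496601179652 10.448677883964063
c [540.4 -10.2  76. ] tray xy -2.745592162152566 0.846878995262955 from tcp u,v -70.61788344891853 7.981522798614018
a lid end L [539.9 131.4  29. ] tray xy -29.0241431662899 140.0327346498837 from tcp u,v 68.56797220570222 -18.29702820552332
a lid R [589.1 123.1  29. ] tray xy 20.81295743569393 140.83105565638078 from tcp u,v 69.3662932121993 31.54007239646051
a base L [528.6  57.6  29. ] tray xy -26.729405764978488 65.36705425637057 from tcp u,v -6.097708187810913 -16.002290804211906
a base R [578.8  49.2  29. ] tray xy 24.190424267263502 66.28665192443881 from tcp u,v -5.1781105197426704 34.91753922803009
a lid/glass [561.8 114.4  54. ] tray xy -4.397069260718794 127.27819974452667 from tcp u,v 55.8134373003452 6.330045700047785
funnel top [ 526.6 -118.    72. ] tray xy 3.371891565386239 -107.6652823737052 from tcp u,v -179.13004481788667 14.099006526152822
b lid bottom end [ 488.1 -276.8   29. ] tray xy -5.570561920712565 -270.75237007222154 from tcp u,v -342.217132516403 5.156553040054013
b base top [ 510.1 -175.7   29. ] tray xy -2.3685918247060966 -167.33413912470357 from tcp u,v -238.79890156888504 8.358523136060487
b L [ 468.5 -238.5   29. ] tray xy -31.855800125858615 -236.667070733173 from tcp u,v -308.1318331773545 -21.12868516509204
b R [ 520.3 -248.4   29. ] tray xy 20.951594617617246 -236.93917645345715 from tcp u,v -308.4039388976386 31.67870957838383
bottle [704.3 127.6 148. ] tray xy 133.35815135024222 166.26086505335016 from tcp u,v 94.79610260916866 144.0852663110088
```

Call:
{"name": "arm_command", "arguments": {
  "targets": [
    {"hand": 1,"x": 0.03,"y": 0.004,"z": 0.02,"yaw": 0},
    {"hand": 1,"x": 0.03,"y": 0.003,"z": 0.035,"yaw": 0},
    {"hand": 1,"x": 0.0005,"y": 0,"z": 0.04,"yaw": 0},
    {"hand": 1,"x": 0,"y": 0,"z": 0.04,"yaw": 0},
    {"hand": 1,"x": 0,"y": 0,"z": 0.035,"yaw": 0},
    {"hand": 1,"x": 0,"y": 0,"z": 0.03,"yaw": 0},
    {"hand": 1,"x": 0,"y": 0,"z": 0.025,"yaw": 0},
    {"hand": 1,"x": 0,"y": 0,"z": 0.015,"yaw": 0},
    {"hand": 1,"x": 0,"y": 0,"z": 0.004,"yaw": 0},
    {"hand": 1,"x": 0,"y": 0,"z": 0,"yaw": 0}
  ]
}}

```text
clock: 1.75
eef_pos: [564.1, 119.2, 15.7]
eef_rot: [-3.141, 0.0, 1.38]
wrist_force: [-0.2, -0.8, -0.2]
finger_gap: 94.2
finger_force: 0.0
```

Call:
{"name": "arm_command", "arguments": {
  "targets": [
    {"hand": 0.3},
    {"hand": 0.1},
    {"hand": 0.0},
    {"hand": -0.1},
    {"hand": -0.1},
    {"hand": -0.1}
  ],
  "newtons": 3
}}

```text
schema error: expected keys hand, x, y, z, yaw
```

Call:
{"name": "arm_command", "arguments": {
  "targets": [
    {"hand": 0.3,"x": 0,"y": 0,"z": 0,"yaw": 0},
    {"hand": 0.15,"x": 0,"y": 0,"z": 0,"yaw": 0},
    {"hand": 0.05,"x": 0,"y": 0,"z": 0,"yaw": 0},
    {"hand": -0.1,"x": 0,"y": 0,"z": 0,"yaw": 0},
    {"hand": -0.1,"x": 0,"y": 0,"z": 0,"yaw": 0},
    {"hand": -0.1,"x": 0,"y": 0,"z": 0,"yaw": 0},
    {"hand": -0.1,"x": 0,"y": 0,"z": 0,"yaw": 0},
    {"hand": -0.1,"x": 0,"y": 0,"z": 0,"yaw": 0}
  ],
  "newtons": 3
}}

```text
clock: 2.55
eef_pos: [564.1, 119.5, 15.8]
eef_rot: [-3.142, 0.0, 1.381]
wrist_force: [-0.2, 0.3, -0.2]
finger_gap: 42.6
finger_force: 0.0
```

```bash
python3 - <<'E'
from h import *
a=camera("scene")[120:300,250:500,::-1];b=camera("side")[120:330,170:430,::-1]
a=cv2.resize(a,(400,290));b=cv2.resize(b,(400,323))
o=np.zeros((323,800,3),np.uint8);o[:290,:400]=a;o[:,400:]=b;cv2.imwrite("pics/c1.png",o);print(manip.read_state()["finger_gap"])
E
```

```text
42.34416852593617
```

View pics/c1.png

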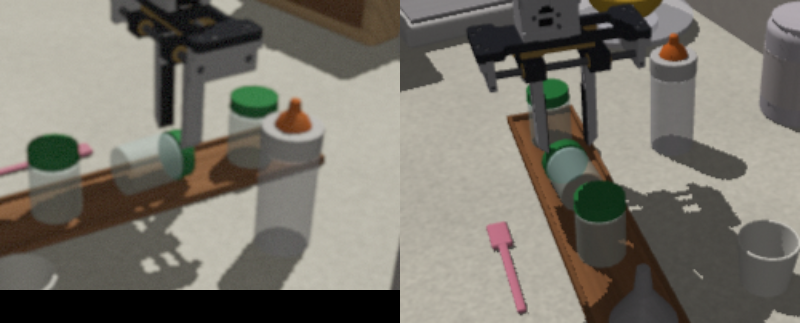

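The fingers have closed just beyond jar_a's lid end, and the jar is still lying. I'll open, rise and measure again from above.

Call:
{"name": "arm_command", "arguments": {
  "targets": [
    {"hand": 1,"x": 0,"y": 0,"z": 0,"yaw": 0},
    {"hand": 1,"x": 0,"y": 0,"z": 0,"yaw": 0},
    {"hand": 1,"x": 0,"y": 0,"z": -0.02,"yaw": 0},
    {"hand": 1,"x": 0,"y": 0,"z": -0.03,"yaw": 0},
    {"hand": 1,"x": 0,"y": 0,"z": -0.03,"yaw": 0},
    {"hand": 1,"x": 0,"y": 0,"z": -0.03,"yaw": 0},
    {"hand": 1,"x": 0,"y": 0,"z": 0,"yaw": 0},
    {"hand": 1,"x": 0,"y": 0,"z": 0,"yaw": 0}
  ]
}}

```text
clock: 3.45
eef_pos: [564.2, 119.5, 125.9]
eef_rot: [3.141, -0.0, 1.381]
wrist_force: [-0.4, 0.7, 0.2]
finger_gap: 93.7
finger_force: 0.0
```

```bash
python3 - <<'E'
from h import *
s=manip.read_state();print(s["clock"],s["eef_pos"])
c=get_calibration("wrist");print(np.array(c["cam_to_world"])[:3,3])
im=camera("wrist");cv2.imwrite("pics/w2.png",im[:,:,::-1])
E
```

```text
3.45 [564.18829328 119.5486278  125.8818672 ]
[579.84087603 196.1378813  341.54337374]
```

View pics/w2.png

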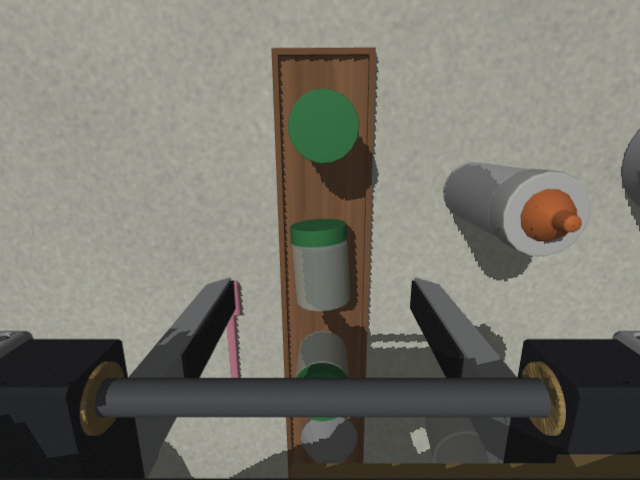

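Wrist view: jar_a's lid end runs from (292,226) to (347,225), its top line is at (319,219), and its base corners are (297,303) and (350,302). The jar hardly moved.

```bash
cat >> h.py <<'E'
ctr=np.array([542.9,-11.6,0]);th=0.1833;u=np.array([np.sin(th),np.cos(th),0]);v=np.array([u[1],-u[0],0])
def tx(p):p=np.asarray(p)-ctr;return np.round([p@v,p@u,p[2]],1)
def W(x,y,z):
    o,d=ray("wrist",(x,y));return tx(o+d*(z-o[2])/d[2])
E
python3 - <<'E'
from h import *
s=manip.read_state();print("tcp",tx(s["eef_pos"]))
for a in((292,226,29),(347,225,29),(319,219,54),(297,303,29),(350,302,29),(323,309,54),(323,309,29),(323,126,76),(273,49,10),(376,49,10)):print(a,W(*a))
c=get_calibration("wrist");K=c["K"];T=np.array(c["cam_to_world"]);p=T[:3,:3].T@(s["eef_pos"]-T[:3,3]);print("tcp px",K[0][0]*p[0]/-p[2]+K[0][2],K[1][2]-K[1][1]*p[1]/-p[2])
E
```

```text
tcp [ -3.4 132.7 125. ]
(292, 226, 29) [-29.  139.5  29. ]
(347, 225, 29) [ 19.3 140.1  29. ]
(319, 219, 54) [ -4.9 150.9  54. ]
(297, 303, 29) [-26.5  65.7  29. ]
(350, 302, 29) [23.  66.4 29. ]
(323, 309, 54) [-2.2 71.6 54. ]
(323, 309, 29) [-2.2 59.4 29. ]
(323, 126, 76) [ -1.3 221.3  76. ]
(273, 49, 10) [-42.  284.5  10. ]
(376, 49, 10) [ 42.7 283.9  10. ]
tcp px 320.60188208400416 270.49192018997803
```

```bash
python3 - <<'E'
import cv2,numpy as np
a=cv2.imread("pics/w1.png")[130:290,290:370];b=cv2.imread("pics/w2.png")[200:360,280:380]
o=np.zeros((560,640,3),np.uint8);o[:,:280]=cv2.resize(a,(280,560));o[:,290:640]=cv2.resize(b,(350,560));cv2.imwrite("pics/z.png",o)
E
```

```text
(no output)
```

View pics/z.png

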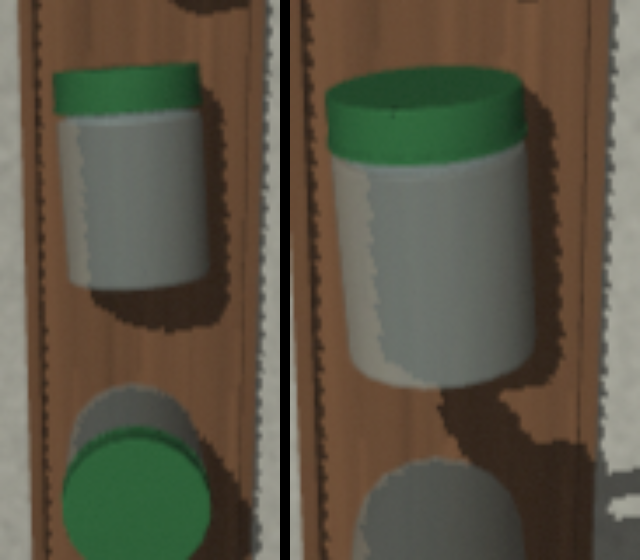

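```bash
python3 - <<'E'
from h import *
for a in((320,219,4),(320,233.7,54),(320,246,54),(323,310.6,54)):print(a,W(*a))
for n in("scene","side"):
    im=camera(n);cv2.imwrite(f"pics/{n}2.png",im[:,:,::-1]);b,_=blobs(im,(50,100,40),(85,255,255));print(n,[(x[0].tolist(),x[1]) for x in b if x[0][1]>150])
c=cv2.imread("pics/side0.png")[180:260,230:330];d=cv2.imread("pics/side2.png")[180:260,230:330]
e=cv2.imread("pics/c1.png")
o=np.zeros((320,800,3),np.uint8);o[:,:400]=cv2.resize(c,(400,320));o[:,400:]=cv2.resize(d,(400,320));cv2.imwrite("pics/z2.png",o)
E
```

```text
(320, 219, 4) [ -4.6 140.4   4. ]
(320, 233.7, 54) [ -4.2 138.7  54. ]
(320, 246, 54) [ -4.3 128.2  54. ]
(323, 310.6, 54) [-2.2 70.1 54. ]
scene [([395, 174, 28, 18, 428], array([408.2, 182.4])), ([356, 201, 15, 29, 179], array([365.1, 213.6])), ([268, 204, 31, 21, 542], array([282.5, 214.2])), ([115, 262, 16, 35, 323], array([121.9, 279.3]))]
side [([252, 172, 27, 19, 418], array([265.1, 180.5])), ([262, 210, 28, 21, 149], array([272.4, 216.4])), ([283, 238, 33, 26, 719], array([298.9, 250.6])), ([335, 378, 44, 36, 1129], array([356.4, 396.2]))]
```

View pics/z2.png

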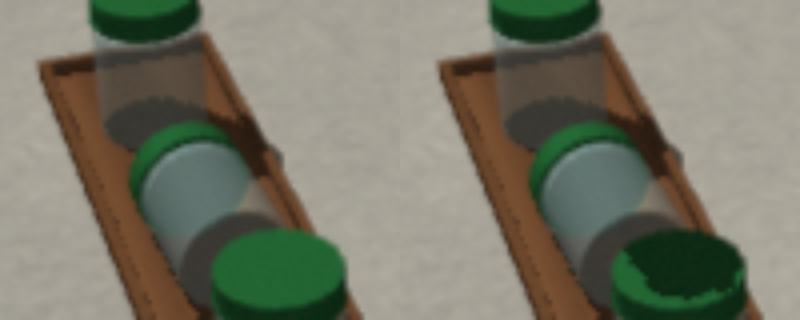

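```bash
python3 - <<'E'
from h import *
print(tx(plane("scene",(370.6,208.7),16)),tx(plane("scene",(364,208),16)))
print(tx(plane("side",(261,217.5),16)),tx(plane("side",(292,219),16)))
e=cv2.imread("pics/c1.png")
a=e[0:200,100:300];b=e[60:240,490:640]
o=np.zeros((560,800,3),np.uint8);o[:400,:400]=cv2.resize(a,(400,400));o[:480,400:]=cv2.resize(b,(400,480));cv2.imwrite("pics/z3.png",o)
E
```

```text
[-38. 171.  16.] [-45.3 162.2  16. ]
[-25.2 180.2  16. ] [ 26.2 156.8  16. ]
```

View pics/z3.png

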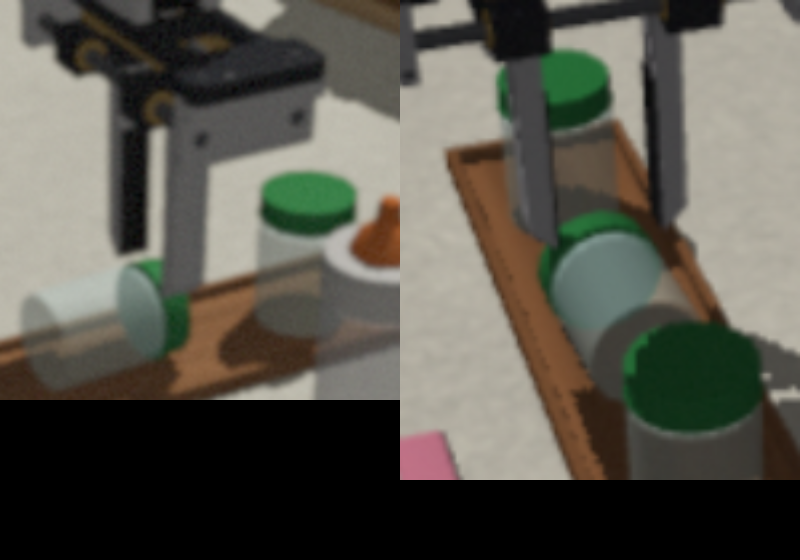

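```bash
python3 - <<'E'
from h import *
for p,q in(((369.7,210.9),(293.5,213)),((352.5,197.6),(262.6,217.5))):
    X,e=tri(p,q);print(X,tx(X),e)
E
```

```text
[588.33581056 113.94618334  49.12235476] [ 21.8 131.7  49.1] 7.138177808791774
[535.70776745 123.41699943  49.35046106] [-31.7 131.4  49.4] 2.528777309306915
```

The triangulated fingertips sit at z≈49 while the reported TCP was at 15.7, with x and y agreeing. So the real tips are about 33 mm higher than reported, and the fingers closed above the jar's middle. I'll descend further in steps, watching the force.

Call:
{"name": "arm_command", "arguments": {
  "targets": [
    {"hand": 1,"x": 0,"y": 0,"z": 0.03,"yaw": 0},
    {"hand": 1,"x": 0,"y": 0,"z": 0.04,"yaw": 0},
    {"hand": 1,"x": 0,"y": 0,"z": 0.03,"yaw": 0},
    {"hand": 1,"x": 0,"y": 0,"z": 0.015,"yaw": 0},
    {"hand": 1,"x": 0,"y": 0,"z": 0.005,"yaw": 0},
    {"hand": 1,"x": 0,"y": 0,"z": 0.005,"yaw": 0},
    {"hand": 1,"x": 0,"y": 0,"z": 0.005,"yaw": 0},
    {"hand": 1,"x": 0,"y": 0,"z": 0,"yaw": 0}
  ]
}}

```text
clock: 4.4
eef_pos: [564.3, 119.6, -3.9]
eef_rot: [3.141, -0.0, 1.381]
wrist_force: [0.1, 0.0, 0.3]
finger_gap: 93.8
finger_force: 0.0
```

```bash
python3 - <<'E'
from h import *
for n in("scene","side"):
    im=camera(n)
    cv2.imwrite(f"pics/{n}3.png",im[:,:,::-1])
a=cv2.imread("pics/scene3.png")[150:250,310:440];b=cv2.imread("pics/side3.png")[150:250,220:350]
cv2.imwrite("pics/z4.png",np.hstack([cv2.resize(a,(400,308)),cv2.resize(b,(400,308))]))
E
```

```text
(no output)
```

View pics/z4.png

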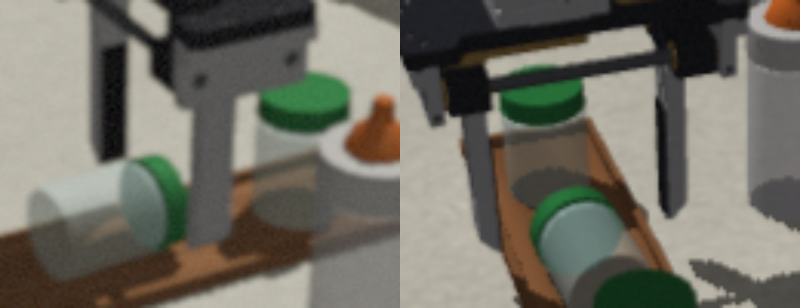

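Near finger tip at scene (378,230) / side (308,220). Far tip at scene (346,202) / side (249,231).

```bash
python3 - <<'E'
from h import *
for p,q in(((377.6,229.9),(307.8,219.9)),((345.8,202),(248.6,231.3))):
    X,e=tri(p,q);print(X,tx(X),e)
E
```

```text
[613.31268109 109.59081598  28.50385756] [ 47.1 132.   28.5] 6.25010018151819
[510.17059784 129.47638439  27.0408775 ] [-57.9 132.7  27. ] 4.115102034224532
```

Tips are at z≈28 for a reported -4, so the offset is a steady 32 mm. I go down 14 mm more and close lightly.

Call:
{"name": "arm_command", "arguments": {
  "targets": [
    {"hand": 1,"x": 0,"y": 0,"z": 0.005,"yaw": 0},
    {"hand": 1,"x": 0,"y": 0,"z": 0.005,"yaw": 0},
    {"hand": 1,"x": 0,"y": 0,"z": 0.004,"yaw": 0},
    {"hand": 0.4,"x": 0,"y": 0,"z": 0,"yaw": 0},
    {"hand": 0.2,"x": 0,"y": 0,"z": 0,"yaw": 0},
    {"hand": 0.1,"x": 0,"y": 0,"z": 0,"yaw": 0},
    {"hand": -0.1,"x": 0,"y": 0,"z": 0,"yaw": 0},
    {"hand": -0.1,"x": 0,"y": 0,"z": 0,"yaw": 0},
    {"hand": -0.1,"x": 0,"y": 0,"z": 0,"yaw": 0},
    {"hand": -0.1,"x": 0,"y": 0,"z": 0,"yaw": 0}
  ],
  "newtons": 3
}}

```text
clock: 5.5
eef_pos: [564.2, 119.5, -18.1]
eef_rot: [3.141, -0.0, 1.381]
wrist_force: [-0.4, 0.1, -0.5]
finger_gap: 50.1
finger_force: 3.0
```

Call:
{"name": "arm_command", "arguments": {
  "targets": [
    {"hand": -0.1,"x": 0,"y": 0,"z": -0.004,"yaw": 0},
    {"hand": -0.1,"x": 0,"y": 0,"z": -0.004,"yaw": 0},
    {"hand": -0.1,"x": 0,"y": 0,"z": -0.004,"yaw": 0},
    {"hand": -0.1,"x": 0,"y": 0,"z": -0.004,"yaw": 0},
    {"hand": -0.1,"x": 0,"y": 0,"z": -0.004,"yaw": 0},
    {"hand": -0.1,"x": 0,"y": 0,"z": -0.004,"yaw": 0},
    {"hand": -0.1,"x": 0,"y": 0,"z": -0.004,"yaw": 0},
    {"hand": -0.1,"x": 0,"y": 0,"z": -0.004,"yaw": 0},
    {"hand": -0.1,"x": 0,"y": 0,"z": 0,"yaw": 0},
    {"hand": -0.1,"x": 0,"y": 0,"z": 0,"yaw": 0}
  ]
}}

```text
clock: 6.5
eef_pos: [564.4, 119.7, 14.1]
eef_rot: [3.141, -0.0, 1.381]
wrist_force: [1.1, 1.8, 2.8]
finger_gap: 49.7
finger_force: 3.0
```

```bash
cat >> h.py <<'E'
def look(k,x=None):
    for n in("scene","side","wrist"):
        im=camera(n);cv2.imwrite(f"pics/{n}{k}.png",im[:,:,::-1]);b,l=blobs(im,(50,90,30),(85,255,255),30)
        for s,c in b:
            if n!="wrist" and s[1]<150:continue
            m=np.uint8(l==l[int(s[1]):int(s[1]+s[3]),int(s[0]):int(s[0]+s[2])].max()) if 0 else None
            print(n,s.tolist(),c)
    s=manip.read_state();print(s["clock"],tx(s["eef_pos"]),s["wrist_force"].round(1),s["finger_gap"].round(1),round(float(s["finger_force"]),1))
E
python3 -c "
from h import *
look(4)"
```

```text
scene [395, 174, 28, 19, 435] [408.2 182.5]
scene [349, 185, 15, 19, 126] [357.  193.2]
scene [268, 204, 31, 22, 549] [282.7 214.3]
scene [114, 261, 17, 36, 358] [121.7 278.4]
side [261, 172, 18, 19, 292] [269.2 180.3]
side [264, 199, 30, 16, 225] [277.4 204.5]
side [283, 237, 34, 27, 745] [299.1 250.5]
side [335, 377, 44, 38, 1254] [356.2 395.5]
wrist [261, 48, 125, 131, 12627] [323.2 112.9]
wrist [271, 255, 103, 100, 8191] [322.4 304. ]Traceback (most recent call last):
  File "<string>", line 3, in <module>
    look(4)
    ~~~~^^^
  File "h.py", line 27, in look
    s=manip.read_state();print(s["clock"],tx(s["eef_pos"]),s["wrist_force"].round(1),s["finger_gap"].round(1),round(float(s["finger_force"]),1))
                                                                                     ^^^^^^^^^^^^^^^^^^^^^
AttributeError: 'float' object has no attribute 'round'
```

Call:
{"name": "arm_command", "arguments": {
  "targets": [
    {"hand": -0.1,"x": 0,"y": 0,"z": -0.004,"yaw": 0},
    {"hand": -0.1,"x": 0,"y": 0,"z": -0.004,"yaw": 0},
    {"hand": -0.1,"x": 0,"y": 0,"z": -0.004,"yaw": 0},
    {"hand": -0.1,"x": 0,"y": 0,"z": -0.004,"yaw": 0},
    {"hand": -0.1,"x": 0,"y": 0,"z": 0,"yaw": 0},
    {"hand": -0.1,"x": 0,"y": 0,"z": 0,"yaw": 0}
  ]
}}

```text
clock: 7.25
eef_pos: [564.1, 119.5, 29.9]
eef_rot: [-3.142, 0.0, 1.381]
wrist_force: [-0.9, 0.2, -1.1]
finger_gap: 50.3
finger_force: 3.0
```

```bash
sed -i 's/s\["finger_gap"\].round(1)/round(float(s["finger_gap"]),1)/' h.py
python3 - <<'E'
from h import *
look(5)
a=cv2.imread("pics/scene5.png")[150:250,310:440];b=cv2.imread("pics/side5.png")[150:250,220:350]
c=cv2.imread("pics/wrist5.png")[:,150:490]
o=np.zeros((600,800,3),np.uint8);o[:270,:350]=cv2.resize(a,(350,270));o[300:570,:350]=cv2.resize(b,(350,270));o[:600,370:795]=cv2.resize(c,(425,600));cv2.imwrite("pics/z5.png",o)
E
```

```text
scene [395, 174, 28, 19, 436] [408.3 182.5]
scene [348, 177, 16, 20, 177] [356.  186.3]
scene [268, 204, 31, 22, 559] [282.7 214.2]
scene [114, 261, 17, 36, 355] [121.8 278.6]
side [261, 172, 18, 19, 292] [269.2 180.3]
side [264, 195, 29, 13, 232] [277.3 200.1]
side [283, 238, 34, 26, 746] [299.  250.5]
side [335, 377, 44, 38, 1251] [356.2 395.6]
wrist [268, 56, 113, 119, 10351] [323.8 115.2]
wrist [271, 252, 103, 104, 8273] [322.4 302.9]
wrist [295, 454, 53, 10, 350] [321.6 458.8]
7.4 [ -3.1 132.8  29.7] [ 1.2 -0.1  0.1] 49.9 3.0
```

View pics/z5.png

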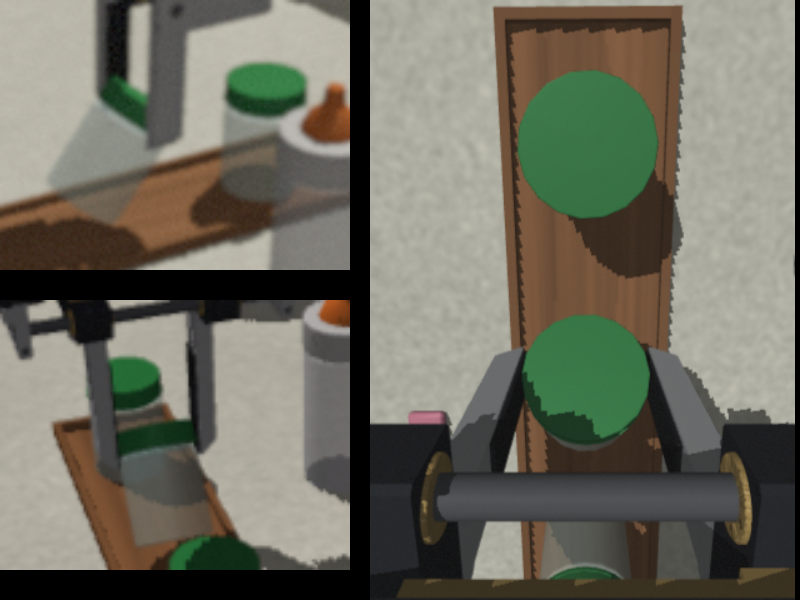

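Pictures show jar_a gripped at the lid and swung partway, about 35–40° short of upright with its base towards -y and just off the floor. Torsion in the pads holds it there. I'll lower it until the base edge touches, then sweep -y about that edge.

Call:
{"name": "arm_command", "arguments": {
  "targets": [
    {"hand": -0.1,"x": 0,"y": 0,"z": 0.002,"yaw": 0},
    {"hand": -0.1,"x": 0,"y": 0,"z": 0.002,"yaw": 0},
    {"hand": -0.1,"x": 0,"y": 0,"z": 0,"yaw": 0},
    {"hand": -0.1,"x": 0,"y": 0,"z": 0,"yaw": 0}
  ]
}}

```text
clock: 7.8
eef_pos: [564.1, 119.5, 25.7]
eef_rot: [-3.141, 0.0, 1.381]
wrist_force: [-0.1, -0.1, -1.2]
finger_gap: 50.0
finger_force: 3.0
```

```bash
python3 - <<'E'
# wrist ellipse of lid + glass bottom line in the scene view
from h import *
np.set_printoptions(precision=1,suppress=True)
w=[manip.read_state()["wrist_force"]]
im=cv2.imread("pics/wrist5.png")[:,:,::-1].copy();b,l=blobs(im,(50,90,30),(85,255,255),1000)
for i in range(1,l.max()+1):
    m=np.uint8(l==i)
    if m.sum()>3000:
        k=max(cv2.findContours(m,0,1)[0],key=len);print(cv2.fitEllipse(cv2.convexHull(k)))
# jar base in scene: diff current-view vs scene0 won't show glass well; print tip offsets
print(w)
E
```

```text
((323.80780029296875, 115.12461853027344), (111.74832153320312, 118.27557373046875), 0.22274675965309143)
((322.3102111816406, 302.91290283203125), (102.30951690673828, 103.37293243408203), 169.620361328125)
[array([-0.1, -0.1, -1.2])]
```

Call:
{"name": "arm_command", "arguments": {
  "targets": [
    {"hand": -0.1,"x": 0,"y": 0,"z": 0.002,"yaw": 0},
    {"hand": -0.1,"x": 0,"y": 0,"z": 0.002,"yaw": 0},
    {"hand": -0.1,"x": 0,"y": 0,"z": 0,"yaw": 0},
    {"hand": -0.1,"x": 0,"y": 0,"z": 0,"yaw": 0}
  ]
}}

```text
clock: 8.2
eef_pos: [564.4, 119.6, 22.1]
eef_rot: [3.141, -0.0, 1.381]
wrist_force: [0.5, 0.6, 2.5]
finger_gap: 49.9
finger_force: 3.0
```

Call:
{"name": "arm_command", "arguments": {
  "targets": [
    {"hand": -0.1,"x": -0.003,"y": 0,"z": 0.001,"yaw": 0},
    {"hand": -0.1,"x": -0.003,"y": 0,"z": 0.001,"yaw": 0},
    {"hand": -0.1,"x": -0.003,"y": 0,"z": 0.001,"yaw": 0},
    {"hand": -0.1,"x": 0,"y": 0,"z": 0,"yaw": 0},
    {"hand": -0.1,"x": 0,"y": 0,"z": 0,"yaw": 0}
  ]
}}

```text
clock: 8.7
eef_pos: [562.4, 110.4, 18.7]
eef_rot: [-3.141, 0.0, 1.381]
wrist_force: [0.6, -1.3, 2.7]
finger_gap: 49.8
finger_force: 3.0
```

Call:
{"name": "arm_command", "arguments": {
  "targets": [
    {"hand": -0.1,"x": -0.0035,"y": 0,"z": -0.0015,"yaw": 0},
    {"hand": -0.1,"x": -0.0035,"y": 0,"z": -0.0012,"yaw": 0},
    {"hand": -0.1,"x": -0.0035,"y": 0,"z": -0.001,"yaw": 0},
    {"hand": -0.1,"x": -0.0035,"y": 0,"z": -0.0008,"yaw": 0},
    {"hand": -0.1,"x": -0.0035,"y": 0,"z": -0.0006,"yaw": 0},
    {"hand": -0.1,"x": -0.0035,"y": 0,"z": -0.0004,"yaw": 0},
    {"hand": -0.1,"x": -0.0035,"y": 0,"z": -0.0002,"yaw": 0},
    {"hand": -0.1,"x": 0,"y": 0,"z": 0,"yaw": 0},
    {"hand": -0.1,"x": 0,"y": 0,"z": 0,"yaw": 0}
  ]
}}

```text
clock: 9.6
eef_pos: [557.8, 86.6, 24.6]
eef_rot: [3.142, -0.0, 1.381]
wrist_force: [-0.1, 0.2, -1.0]
finger_gap: 49.5
finger_force: 3.0
```

```bash
cat >> h.py <<'E'
def axis(k,x0,zc,yc):
    "lid ellipse normal: project lid top for tilt phi (axis=(0,sin,cos) in tray yz), compare blob bbox; prints measured only"
E
python3 - <<'E'
from h import *
np.set_printoptions(precision=1,suppress=True)
look(6)
im=cv2.imread("pics/wrist6.png")[:,:,::-1].copy();b,l=blobs(im,(50,90,30),(85,255,255),1000)
for i in range(1,l.max()+1):
    m=np.uint8(l==i)
    if m.sum()>3000: print(cv2.fitEllipse(cv2.convexHull(max(cv2.findContours(m,0,1)[0],key=len))))
# lid tilt in the side view: rim band line between glass & lid
for k in(5,6):
  for n in("scene","side"):
    im=cv2.imread(f"pics/{n}{k}.png")[:,:,::-1].copy();b,l=blobs(im,(50,90,30),(85,255,255),60)
    for s,c in b:
        if 150<s[1]<250 and (340<c[0]<370 if n=="scene" else 272<c[0]<295 and s[1]>185):
            cols={}
            print(n,k,s.tolist())
            m=(l==l[int(c[1]),int(c[0])])
            for x in range(int(s[0]),int(s[0]+s[2]),4):
                r=np.nonzero(m[:,x])[0]
                if len(r):print("  ",x,r.min(),r.max(),end=";")
            print()
E
```

```text
scene [395, 174, 28, 19, 433] [408.3 182.5]
scene [329, 182, 16, 19, 205] [336.9 190.5]
scene [268, 204, 31, 22, 558] [282.5 214.3]
scene [115, 262, 16, 35, 342] [121.9 279.1]
side [265, 171, 14, 19, 216] [271.4 180.2]
side [268, 204, 30, 13, 286] [282.2 209.7]
side [283, 238, 34, 26, 731] [299.2 250.6]
side [335, 378, 44, 37, 1246] [356.2 395.7]
wrist [262, 0, 124, 100, 10204] [323.6  43.5]
wrist [269, 253, 107, 106, 8858] [322.3 305.6]
wrist [279, 418, 86, 46, 3387] [321.6 442.3]
9.75 [-3.3 99.4 24.5] [-0.1  0.2 -0.6] 49.7 3.0
((323.6943054199219, 27.013355255126953), (122.023193359375, 144.82662963867188), 0.8381361961364746)
((322.28448486328125, 305.6138000488281), (106.23086547851562, 106.54293060302734), 119.86469268798828)
((321.3356018066406, 445.3301086425781), (58.5113525390625, 85.7783203125), 88.41985321044922)
scene 5 [348, 177, 16, 20, 177]
   348 183 186;   352 177 189;   356 180 192;   360 184 194;
side 5 [264, 195, 29, 13, 232]
   264 199 207;   268 198 206;   272 197 205;   276 196 204;   280 196 203;   284 195 202;   288 195 202;   292 201 201;
side 6 [268, 204, 30, 13, 286]
   268 208 213;   272 207 216;   276 206 215;   280 205 215;   284 205 214;   288 204 213;   292 204 212;   296 204 212;
```

Call:
{"name": "arm_command", "arguments": {
  "targets": [
    {"hand": -0.1,"x": 0,"y": 0,"z": 0.0015,"yaw": 0},
    {"hand": -0.1,"x": -0.003,"y": 0,"z": 0.0005,"yaw": 0},
    {"hand": -0.1,"x": -0.003,"y": 0,"z": 0,"yaw": 0},
    {"hand": -0.1,"x": -0.003,"y": 0,"z": 0,"yaw": 0},
    {"hand": -0.1,"x": 0,"y": 0,"z": 0,"yaw": 0},
    {"hand": -0.1,"x": 0,"y": 0,"z": 0,"yaw": 0}
  ]
}}

```text
clock: 10.35
eef_pos: [556.1, 77.7, 22.6]
eef_rot: [3.141, -0.0, 1.381]
wrist_force: [0.4, 0.0, -0.7]
finger_gap: 50.2
finger_force: 3.0
```

```bash
cat >> h.py <<'E'
def cols(n,k,x0,x1,y0,y1,st=3):
    im=cv2.imread(f"pics/{n}{k}.png")[:,:,::-1].copy();h=cv2.cvtColor(im,cv2.COLOR_RGB2HSV);m=cv2.inRange(h,(50,90,30),(85,255,255))
    print(n,k,[(x,(y0+r.min()).item(),(y0+r.max()).item()) for x in range(x0,x1,st) if len(r:=np.nonzero(m[y0:y1,x])[0])])
E
python3 - <<'E'
from h import *
look(7)
cols("scene",5,340,380,174,200);cols("scene",6,320,360,174,202);cols("scene",7,310,360,174,205);cols("scene",7,390,426,170,200);cols("scene",7,266,302,200,230)
# wrist brightness profile down lid centre
for k in(5,6,7):
    im=cv2.imread(f"pics/wrist{k}.png");print(k,im[240:380:5,322,1].tolist())
E
```

```text
scene [395, 174, 28, 19, 439] [408.2 182.5]
scene [324, 185, 16, 19, 201] [331.9 193.1]
scene [268, 204, 31, 22, 549] [282.5 214.3]
scene [115, 261, 17, 36, 343] [122.  279.2]
side [266, 174, 13, 16, 162] [272.4 181.4]
side [270, 207, 30, 14, 296] [283.8 213.7]
side [283, 238, 34, 26, 728] [299.2 250.6]
side [335, 377, 44, 38, 1245] [356.2 395.6]
wrist [261, 0, 126, 78, 7648] [323.4  32.6]
wrist [269, 253, 107, 106, 8861] [322.3 305.5]
wrist [278, 418, 88, 46, 3812] [321.5 441. ]
10.5 [-3.3 90.4 22.6] [-0.6 -0.1 -1.4] 50.3 3.0
scene 5 [(349, 182, 187), (352, 177, 189), (355, 178, 191), (358, 183, 193), (361, 184, 195)]
scene 6 [(329, 188, 192), (332, 182, 195), (335, 182, 196), (338, 184, 198), (341, 186, 199), (344, 187, 193)]
scene 7 [(325, 189, 195), (328, 185, 198), (331, 185, 199), (334, 188, 201), (337, 189, 203)]
scene 7 [(396, 177, 188), (399, 175, 190), (402, 174, 191), (405, 174, 191), (408, 174, 192), (411, 174, 191), (414, 175, 191), (417, 175, 189), (420, 177, 188)]
scene 7 [(269, 208, 221), (272, 206, 223), (275, 205, 224), (278, 205, 224), (281, 205, 225), (284, 204, 224), (287, 205, 224), (290, 205, 223), (293, 206, 222), (296, 208, 220)]
5 [84, 85, 85, 118, 119, 118, 118, 119, 118, 119, 118, 121, 121, 121, 121, 121, 123, 123, 123, 56, 54, 54, 57, 58, 60, 41, 43, 43]
6 [86, 85, 86, 126, 125, 127, 127, 127, 128, 128, 128, 128, 128, 129, 130, 130, 130, 130, 130, 112, 59, 59, 59, 61, 90, 89, 91, 90]
7 [85, 86, 86, 125, 125, 126, 126, 127, 126, 127, 128, 129, 128, 129, 129, 130, 130, 131, 130, 59, 59, 61, 61, 60, 90, 90, 89, 91]
```

```bash
cat >> h.py <<'E'
def tilt(k,box,n="scene"):
    "silhouette lines of the glass -> tilt of axis in the tray y-z plane (deg from vertical, + = lid towards +y)"
    im=cv2.imread(f"pics/{n}{k}.png",0);x0,y0,x1,y1=box
    g=cv2.resize(im[y0:y1,x0:x1],None,fx=4,fy=4,interpolation=cv2.INTER_CUBIC)
    L=cv2.createLineSegmentDetector().detect(g)[0]
    for l in L[:,0]:
        p=(l[:2]+.0)/4+[x0-.375,y0-.375];q=l[2:]/4+[x0-.375,y0-.375];len_=np.hypot(*(p-q))
        if len_<9:continue
        nn=np.cross(ray(n,p)[1],ray(n,q)[1]);d=np.cross(nn,v);d/=np.linalg.norm(d);d*=np.sign(d[2]) or 1
        a=np.degrees(np.arctan2(d@u,d[2]))
        if abs(a)<75:print("  line",p.round(1),q.round(1),"len %.0f tilt %.0f"%(len_,a))
E
python3 - <<'E'
from h import *
for k,b in((5,(315,175,375,240)),(6,(300,180,355,245)),(7,(295,180,350,250))):print(k);tilt(k,b)
print("standing c");tilt(7,(262,200,305,262))
E
```

```text
5
  line [346.2 189.3] [344.8 174.7] len 15 tilt -6
  line [364.  198.8] [346.2 186.2] len 22 tilt -47
  line [364.7 183.9] [364.6 174.8] len 9 tilt -2
  line [355.7 183.6] [363.4 188.5] len 9 tilt -50
6
  line [326.8 193.5] [326.5 179.8] len 14 tilt -0
  line [344.6 202.7] [331.5 196. ] len 15 tilt -52
  line [334.4 236.5] [343.3 242.3] len 11 tilt -45
7
  line [321.8 193.9] [321.1 179.7] len 14 tilt -2
  line [339.6 205.5] [325.9 198.2] len 15 tilt -51
  line [339.6 189.2] [339.3 179.7] len 9 tilt -1
  line [339.1 215.4] [339.2 206.3] len 9 tilt 1
standing c
  line [284.9 202.4] [293.8 204.2] len 9 tilt -64
  line [267.1 222.3] [266.  209.5] len 13 tilt -0
  line [293.4 203.5] [300. 210.] len 9 tilt -37
  line [301.3 217.7] [291.3 224.7] len 12 tilt 65
  line [279.  226.4] [268.3 223. ] len 11 tilt -57
```

Call:
{"name": "arm_command", "arguments": {
  "targets": [
    {"hand": -0.1,"x": 0,"y": 0,"z": 0.0015,"yaw": 0},
    {"hand": -0.1,"x": 0,"y": 0,"z": 0.0015,"yaw": 0},
    {"hand": -0.1,"x": 0,"y": 0,"z": 0,"yaw": 0},
    {"hand": -0.1,"x": 0,"y": 0,"z": 0,"yaw": 0}
  ]
}}

```text
clock: 10.9
eef_pos: [556.1, 77.8, 19.5]
eef_rot: [-3.141, 0.0, 1.381]
wrist_force: [-0.0, 0.5, -1.7]
finger_gap: 49.6
finger_force: 3.0
```

Call:
{"name": "arm_command", "arguments": {
  "targets": [
    {"hand": -0.1,"x": 0,"y": 0,"z": 0.001,"yaw": 0},
    {"hand": -0.1,"x": 0,"y": 0,"z": 0.001,"yaw": 0},
    {"hand": -0.1,"x": 0,"y": 0,"z": 0,"yaw": 0},
    {"hand": -0.1,"x": 0,"y": 0,"z": 0,"yaw": 0}
  ]
}}

```text
clock: 11.3
eef_pos: [556.3, 77.8, 17.8]
eef_rot: [3.141, -0.0, 1.381]
wrist_force: [-0.7, 1.3, 4.0]
finger_gap: 50.1
finger_force: 3.0
```

Call:
{"name": "arm_command", "arguments": {
  "targets": [
    {"hand": -0.1,"x": -0.003,"y": 0,"z": 0,"yaw": 0},
    {"hand": -0.1,"x": -0.003,"y": 0,"z": 0,"yaw": 0},
    {"hand": -0.1,"x": -0.003,"y": 0,"z": 0.0003,"yaw": 0},
    {"hand": -0.1,"x": -0.003,"y": 0,"z": 0.0005,"yaw": 0},
    {"hand": -0.1,"x": 0,"y": 0,"z": 0,"yaw": 0},
    {"hand": -0.1,"x": 0,"y": 0,"z": 0,"yaw": 0}
  ]
}}

```text
clock: 11.9
eef_pos: [553.8, 65.8, 16.7]
eef_rot: [-3.141, 0.0, 1.381]
wrist_force: [-0.2, -1.2, 2.6]
finger_gap: 50.1
finger_force: 3.0
```

```bash
python3 - <<'E'
from h import *
look(8);cols("scene",8,305,360,174,215)
im=cv2.imread(f"pics/wrist8.png");print(im[240:380:5,322,1].tolist())
tilt(8,(290,180,345,255))
E
```

```text
scene [395, 174, 28, 19, 435] [408.3 182.5]
scene [316, 189, 17, 20, 251] [324.1 198. ]
scene [268, 204, 31, 22, 549] [282.5 214.4]
scene [115, 262, 16, 35, 337] [121.8 279.1]
side [268, 171, 11, 7, 50] [272.5 174.4]
side [270, 182, 9, 8, 43] [274.3 185. ]
side [271, 211, 31, 18, 441] [285.7 219.6]
side [283, 238, 34, 26, 731] [299.2 250.6]
side [335, 378, 44, 37, 1240] [356.2 395.7]
wrist [267, 0, 115, 44, 3680] [323.5  17.7]
wrist [268, 258, 109, 108, 9159] [322.3 311.6]
wrist [276, 418, 92, 46, 4068] [321.6 440.2]
12.05 [-3.4 78.3 16.7] [-0.6 -1.2  1.6] 50.0 3.0
scene 8 [(317, 192, 202), (320, 189, 204), (323, 189, 206), (326, 190, 207), (329, 192, 208), (332, 196, 196)]
[87, 85, 86, 86, 126, 129, 129, 130, 129, 127, 129, 127, 128, 127, 127, 126, 126, 126, 125, 126, 60, 59, 58, 58, 59, 57, 89, 89]
  line [326.4 179.7] [326.7 190.4] len 11 tilt -1
  line [293.2 203.5] [300.2 210. ] len 10 tilt -38
  line [314.6 200.4] [314.4 179.8] len 21 tilt 1
  line [298.  220.6] [289.4 225.4] len 10 tilt 73
  line [322.4 207.3] [313.4 201. ] len 11 tilt -45
  line [332.2 210.2] [322.2 207. ] len 10 tilt -59
  line [332.2 190.4] [331.8 179.7] len 11 tilt -1
  line [318.1 188.8] [317.8 179.8] len 9 tilt -1
  line [309.7 214.1] [312.1 203.9] len 11 tilt 16
```

Call:
{"name": "arm_command", "arguments": {
  "targets": [
    {"hand": -0.1,"x": -0.003,"y": 0,"z": 0.0007,"yaw": 0},
    {"hand": -0.1,"x": -0.003,"y": 0,"z": 0.0008,"yaw": 0},
    {"hand": -0.1,"x": -0.003,"y": 0,"z": 0.001,"yaw": 0},
    {"hand": -0.1,"x": -0.003,"y": 0,"z": 0.0012,"yaw": 0},
    {"hand": -0.1,"x": 0,"y": 0,"z": 0,"yaw": 0},
    {"hand": -0.1,"x": 0,"y": 0,"z": 0,"yaw": 0}
  ]
}}

```text
clock: 12.65
eef_pos: [551.5, 54.0, 12.9]
eef_rot: [-3.141, 0.0, 1.381]
wrist_force: [0.3, -1.6, 1.7]
finger_gap: 49.9
finger_force: 3.0
```

```bash
python3 - <<'E'
from h import *
look(9);cols("scene",9,295,360,174,215)
tilt(9,(280,180,345,255))
E
```

```text
scene [395, 174, 28, 19, 440] [408.3 182.6]
scene [307, 192, 18, 22, 311] [316.4 202.3]
scene [267, 204, 32, 22, 546] [282.6 214.4]
scene [114, 261, 17, 36, 332] [121.9 279.2]
side [270, 176, 9, 8, 53] [274.4 179.7]
side [273, 215, 32, 22, 588] [288.1 225.5]
side [283, 238, 33, 26, 726] [299.2 250.7]
side [335, 378, 44, 37, 1238] [356.2 395.7]
wrist [295, 0, 58, 9, 339] [323.6   2.9]
wrist [268, 261, 109, 110, 9365] [322.3 316.1]
wrist [274, 418, 96, 46, 4064] [321.7 439.2]
12.8 [-3.5 66.3 13. ] [ 0.6 -1.6  1.1] 49.8 3.0
scene 9 [(295, 207, 214), (307, 205, 205), (310, 195, 209), (313, 192, 211), (316, 192, 212), (319, 192, 212), (322, 194, 213)]
  line [279.7 202.5] [294.5 203.8] len 15 tilt -70
  line [319.4 179.7] [320.  192.9] len 13 tilt -1
  line [305.7 204. ] [308.1 192.4] len 12 tilt 14
  line [321.7 214.6] [307.3 210.1] len 15 tilt -59
  line [338.5 182.3] [338.3 217. ] len 35 tilt 1
  line [325.1 191.7] [323.3 179.6] len 12 tilt -7
  line [308.4 192.6] [308.2 179.7] len 13 tilt 1
```

Call:
{"name": "arm_command", "arguments": {
  "targets": [
    {"hand": -0.1,"x": -0.002,"y": 0,"z": 0.001,"yaw": 0},
    {"hand": -0.1,"x": -0.001,"y": 0,"z": 0.0005,"yaw": 0},
    {"hand": -0.1,"x": 0,"y": 0,"z": 0,"yaw": 0},
    {"hand": 0.1,"x": 0,"y": 0,"z": 0,"yaw": 0},
    {"hand": 0.13,"x": 0,"y": 0,"z": 0,"yaw": 0},
    {"hand": 0.2,"x": 0,"y": 0,"z": 0,"yaw": 0},
    {"hand": 0.2,"x": 0,"y": 0,"z": 0,"yaw": 0},
    {"hand": 0.2,"x": 0,"y": 0,"z": 0,"yaw": 0}
  ]
}}

```text
clock: 13.6
eef_pos: [551.0, 51.3, 11.5]
eef_rot: [-3.141, -0.0, 1.381]
wrist_force: [0.4, -0.6, 0.3]
finger_gap: 56.6
finger_force: 0.0
```

```bash
python3 - <<'E'
from h import *
look(10);cols("scene",10,295,360,174,225);tilt(10,(280,180,345,255))
E
```

```text
scene [395, 174, 28, 19, 437] [408.3 182.6]
scene [304, 193, 20, 23, 389] [314.1 204.9]
scene [268, 204, 31, 22, 544] [282.7 214.4]
scene [115, 262, 17, 35, 326] [122.  279.5]
side [269, 178, 10, 8, 62] [273.8 181.7]
side [274, 217, 42, 47, 1366] [294.4 240.3]
side [335, 378, 44, 37, 1241] [356.1 395.7]
wrist [269, 270, 108, 108, 9085] [322.5 323. ]
wrist [273, 418, 98, 46, 4028] [321.6 438.9]
13.75 [-3.5 63.3 11.6] [-0.4  0.1  0.7] 56.5 0.0
scene 10 [(295, 207, 221), (298, 216, 218), (304, 201, 211), (307, 198, 213), (310, 195, 214), (313, 194, 215), (316, 193, 215), (319, 195, 215), (322, 196, 215)]
  line [317.  179.7] [317.5 194.5] len 15 tilt -0
  line [281.9 202.4] [294.1 203.9] len 12 tilt -68
  line [293.4 203.7] [300.  209.8] len 9 tilt -38
  line [313.  216.7] [304.2 213.7] len 9 tilt -58
  line [305.4 196.7] [304.6 179.7] len 17 tilt -1
  line [337.9 183.2] [338.  217.6] len 34 tilt 0
  line [308.9 191.7] [308.3 179.7] len 12 tilt -1
  line [312.4 204. ] [319.8 210. ] len 9 tilt -41
```

Call:
{"name": "arm_command", "arguments": {
  "targets": [
    {"hand": 0.6,"x": 0,"y": 0,"z": 0,"yaw": 0},
    {"hand": 1,"x": 0,"y": 0,"z": -0.01,"yaw": 0},
    {"hand": 1,"x": 0,"y": 0,"z": -0.03,"yaw": 0},
    {"hand": 1,"x": 0,"y": 0,"z": -0.04,"yaw": 0},
    {"hand": 1,"x": 0,"y": 0,"z": -0.04,"yaw": 0},
    {"hand": 1,"x": -0.03,"y": 0,"z": -0.02,"yaw": 0},
    {"hand": 1,"x": -0.04,"y": 0,"z": 0,"yaw": 0},
    {"hand": 1,"x": -0.04,"y": 0,"z": 0,"yaw": 0},
    {"hand": 1,"x": -0.04,"y": 0,"z": 0,"yaw": 0},
    {"hand": 1,"x": -0.04,"y": 0,"z": 0,"yaw": 0}
  ]
}}

```text
clock: 14.75
eef_pos: [514.7, -136.8, 152.5]
eef_rot: [3.141, 0.0, 1.381]
wrist_force: [0.6, 0.7, 0.8]
finger_gap: 94.0
finger_force: 0.0
```

Call:
{"name": "arm_command", "arguments": {
  "targets": [
    {"hand": 1,"x": -0.04,"y": 0,"z": 0,"yaw": 0},
    {"hand": 1,"x": -0.03,"y": 0,"z": 0,"yaw": 0},
    {"hand": 1,"x": -0.02,"y": 0,"z": 0,"yaw": 0},
    {"hand": 1,"x": 0,"y": 0,"z": 0,"yaw": 0},
    {"hand": 1,"x": 0,"y": 0,"z": 0,"yaw": 0}
  ]
}}

```text
clock: 15.25
eef_pos: [498.1, -223.5, 152.0]
eef_rot: [3.141, -0.0, 1.38]
wrist_force: [1.0, 0.0, -0.3]
finger_gap: 94.0
finger_force: 0.0
```

```bash
python3 - <<'E'
from h import *
look(11);cols("scene",11,301,340,180,235);tilt(11,(280,180,345,255))
cols("wrist",11,290,360,0,370,6)
g=cv2.imread("pics/wrist11.png")
hs=cv2.cvtColor(g,cv2.COLOR_BGR2HSV);print([hs[r,323].tolist() for r in range(190,375,4)])
X,e=tri((314.5,209),(292,236));print(tx(X),e)
E
```

```text
scene [395, 174, 28, 19, 440] [408.3 182.5]
scene [303, 195, 30, 21, 533] [317.8 205.3]
scene [268, 204, 32, 22, 570] [282.7 214.2]
scene [114, 261, 17, 36, 342] [121.9 278.5]
side [252, 174, 11, 17, 103] [256.4 182.7]
side [274, 221, 22, 43, 510] [286.5 242. ]
side [312, 241, 4, 19, 58] [313.5 249.7]
side [335, 377, 44, 38, 1257] [356.2 395.4]
wrist [294, 245, 52, 25, 780] [318.6 259.3]
15.4 [  -5.2 -215.7  151.8] [0.4 0.6 0.1] 93.7 0.0
scene 11 [(304, 200, 211), (307, 198, 213), (310, 196, 214), (313, 196, 215), (316, 195, 215), (319, 195, 215), (322, 196, 215), (325, 196, 214), (328, 197, 213), (331, 199, 212)]
  line [302.  210.7] [301.8 200.4] len 10 tilt 1
  line [334.3 202.2] [332.9 213.7] len 12 tilt 7
  line [320.8 217.4] [304.7 214.7] len 16 tilt -66
  line [284.1 202.1] [294.9 204.4] len 11 tilt -64
  line [301.2 200.2] [310.3 194.6] len 11 tilt 69
wrist 11 [(296, 246, 262), (302, 251, 265), (308, 253, 267), (314, 254, 268), (320, 254, 269), (326, 254, 269), (332, 254, 268), (338, 253, 266), (344, 249, 257)]
[[48, 13, 100], [60, 13, 122], [60, 12, 123], [60, 10, 122], [56, 15, 122], [60, 15, 122], [55, 13, 120], [56, 15, 121], [55, 13, 120], [51, 15, 119], [60, 13, 119], [55, 13, 118], [65, 13, 121], [81, 36, 133], [81, 37, 131], [82, 36, 136], [69, 96, 98], [66, 135, 106], [67, 136, 105], [67, 130, 104], [13, 112, 57], [13, 126, 109], [13, 124, 113], [12, 124, 99], [18, 37, 138], [28, 17, 175], [28, 17, 175], [27, 17, 162], [30, 17, 165], [30, 18, 168], [30, 18, 173], [30, 18, 168], [30, 17, 179], [32, 20, 180], [30, 16, 177], [30, 18, 170], [33, 18, 168], [30, 18, 169], [30, 18, 169], [30, 17, 147], [30, 18, 83], [24, 16, 81], [30, 16, 82], [36, 16, 80], [35, 19, 82], [24, 16, 80], [35, 18, 83]]
[-3.9 48.8 62.2] 6.241064296660001
```

```bash
python3 - <<'E'
from h import *
for a in((320,253.5,54),(320,269.5,54),(294,246,29),(346,246,29),(300,200,29),(345,200,29)):print(a,W(*a))
s=manip.read_state();print(tx(s["eef_pos"]))
hs=cv2.cvtColor(cv2.imread("pics/wrist11.png"),cv2.COLOR_BGR2HSV)
for r in(215,230):print(r,[(c,hs[r,c].tolist()) for c in range(286,356,3)])
print([(r,hs[r,320].tolist()) for r in range(120,200,4)])
E
```

```text
(320, 253.5, 54) [  -6.3 -234.9   54. ]
(320, 269.5, 54) [  -6.4 -250.2   54. ]
(294, 246, 29) [ -31.7 -234.9   29. ]
(346, 246, 29) [  18.7 -235.2   29. ]
(300, 200, 29) [ -24.9 -190.1   29. ]
(345, 200, 29) [  17.3 -190.3   29. ]
[  -5.2 -215.7  151.8]
215 [(286, [13, 123, 110]), (289, [12, 114, 56]), (292, [13, 123, 122]), (295, [14, 111, 122]), (298, [21, 34, 128]), (301, [24, 30, 136]), (304, [30, 25, 134]), (307, [64, 15, 121]), (310, [60, 12, 124]), (313, [53, 16, 125]), (316, [53, 16, 125]), (319, [60, 12, 123]), (322, [56, 15, 121]), (325, [51, 15, 121]), (328, [56, 15, 118]), (331, [48, 11, 111]), (334, [47, 17, 108]), (337, [43, 18, 102]), (340, [45, 21, 96]), (343, [39, 21, 87]), (346, [30, 22, 71]), (349, [14, 99, 62]), (352, [14, 114, 58]), (355, [13, 114, 58])]
230 [(286, [13, 125, 110]), (289, [14, 115, 53]), (292, [13, 124, 123]), (295, [17, 59, 116]), (298, [24, 31, 132]), (301, [24, 28, 138]), (304, [56, 15, 120]), (307, [60, 15, 123]), (310, [56, 14, 125]), (313, [56, 14, 125]), (316, [56, 16, 126]), (319, [60, 12, 123]), (322, [55, 13, 118]), (325, [50, 13, 117]), (328, [50, 13, 115]), (331, [50, 14, 109]), (334, [45, 15, 104]), (337, [40, 16, 97]), (340, [40, 17, 89]), (343, [34, 23, 78]), (346, [23, 32, 64]), (349, [12, 117, 61]), (352, [12, 110, 58]), (355, [13, 114, 58])]
[(120, [0, 0, 85]), (124, [90, 3, 81]), (128, [0, 3, 75]), (132, [90, 3, 74]), (136, [90, 3, 73]), (140, [120, 4, 70]), (144, [13, 125, 106]), (148, [12, 128, 106]), (152, [13, 126, 107]), (156, [13, 125, 108]), (160, [13, 124, 107]), (164, [13, 126, 109]), (168, [13, 125, 108]), (172, [13, 125, 108]), (176, [13, 125, 108]), (180, [12, 126, 107]), (184, [16, 75, 109]), (188, [40, 17, 88]), (192, [60, 14, 129]), (196, [60, 14, 126])]
```

Call:
{"name": "arm_command", "arguments": {
  "targets": [
    {"hand": 1,"x": -0.0275,"y": -0.0015,"z": 0.02,"yaw": 0},
    {"hand": 1,"x": 0,"y": 0,"z": 0.035,"yaw": 0},
    {"hand": 1,"x": 0,"y": 0,"z": 0.035,"yaw": 0},
    {"hand": 1,"x": 0,"y": 0,"z": 0.03,"yaw": 0},
    {"hand": 1,"x": 0,"y": 0,"z": 0.02,"yaw": 0},
    {"hand": 1,"x": 0,"y": 0,"z": 0.015,"yaw": 0},
    {"hand": 1,"x": 0,"y": 0,"z": 0.01,"yaw": 0},
    {"hand": 1,"x": 0,"y": 0,"z": 0.005,"yaw": 0},
    {"hand": 1,"x": 0,"y": 0,"z": 0,"yaw": 0}
  ]
}}

```text
clock: 16.3
eef_pos: [491.6, -250.3, -18.5]
eef_rot: [-3.142, 0.0, 1.381]
wrist_force: [0.3, -0.8, -0.3]
finger_gap: 94.2
finger_force: 0.0
```

Call:
{"name": "arm_command", "arguments": {
  "targets": [
    {"hand": 0.4,"x": 0,"y": 0,"z": 0,"yaw": 0},
    {"hand": 0.2,"x": 0,"y": 0,"z": 0,"yaw": 0},
    {"hand": 0.1,"x": 0,"y": 0,"z": 0,"yaw": 0},
    {"hand": -0.1,"x": 0,"y": 0,"z": 0,"yaw": 0},
    {"hand": -0.1,"x": 0,"y": 0,"z": 0,"yaw": 0},
    {"hand": -0.1,"x": 0,"y": 0,"z": 0,"yaw": 0},
    {"hand": -0.1,"x": 0,"y": 0,"z": 0,"yaw": 0}
  ],
  "newtons": 3
}}

```text
clock: 17.0
eef_pos: [491.5, -250.4, -18.4]
eef_rot: [3.142, 0.0, 1.381]
wrist_force: [-0.3, -0.1, 1.1]
finger_gap: 50.0
finger_force: 3.0
```

Gripped. I lift it slowly, as with jar_a.

Call:
{"name": "arm_command", "arguments": {
  "targets": [
    {"hand": -0.1,"x": 0,"y": 0,"z": -0.005,"yaw": 0},
    {"hand": -0.1,"x": 0,"y": 0,"z": -0.005,"yaw": 0},
    {"hand": -0.1,"x": 0,"y": 0,"z": -0.005,"yaw": 0},
    {"hand": -0.1,"x": 0,"y": 0,"z": -0.005,"yaw": 0},
    {"hand": -0.1,"x": 0,"y": 0,"z": -0.005,"yaw": 0},
    {"hand": -0.1,"x": 0,"y": 0,"z": -0.005,"yaw": 0},
    {"hand": -0.1,"x": 0,"y": 0,"z": -0.005,"yaw": 0},
    {"hand": -0.1,"x": 0,"y": 0,"z": -0.005,"yaw": 0},
    {"hand": -0.1,"x": 0,"y": 0,"z": -0.005,"yaw": 0},
    {"hand": -0.1,"x": 0,"y": 0,"z": -0.003,"yaw": 0}
  ]
}}

```text
clock: 18.0
eef_pos: [491.6, -250.5, 30.1]
eef_rot: [3.141, 0.0, 1.381]
wrist_force: [0.1, -0.1, -2.1]
finger_gap: 49.8
finger_force: 3.0
```

```bash
python3 - <<'E'
from h import *
look(12);tilt(12,(95,215,200,310))
E
```

```text
scene [395, 174, 28, 19, 440] [408.3 182.6]
scene [303, 195, 30, 21, 532] [317.9 205.3]
scene [268, 204, 32, 22, 569] [282.7 214.1]
scene [120, 236, 16, 24, 231] [127.3 246. ]
scene [98, 246, 12, 22, 165] [103.5 257. ]
side [253, 181, 16, 10, 75] [258.7 186.4]
side [274, 217, 42, 47, 1363] [294.4 240.4]
side [341, 346, 42, 47, 1565] [360.2 369.2]
wrist [272, 250, 102, 92, 7492] [322.3 295.6]
18.15 [  -7.  -244.2   29.6] [ 0.4 -0.4 -1.1] 49.6 3.0
  line [162.4 232.6] [152.2 245. ] len 16 tilt 48
  line [179.7 214.7] [162.8 233.2] len 25 tilt 51
  line [134.6 251.8] [125.9 261.5] len 13 tilt 50
```

Call:
{"name": "arm_command", "arguments": {
  "targets": [
    {"hand": -0.1,"x": -0.006,"y": 0,"z": 0,"yaw": 0},
    {"hand": -0.1,"x": -0.006,"y": 0,"z": 0,"yaw": 0},
    {"hand": -0.1,"x": -0.006,"y": 0,"z": 0.002,"yaw": 0},
    {"hand": -0.1,"x": 0,"y": 0,"z": 0.003,"yaw": 0},
    {"hand": -0.1,"x": 0,"y": 0,"z": 0.002,"yaw": 0},
    {"hand": -0.1,"x": 0,"y": 0,"z": 0,"yaw": 0},
    {"hand": -0.1,"x": 0,"y": 0,"z": 0,"yaw": 0}
  ]
}}

```text
clock: 18.85
eef_pos: [488.1, -267.9, 22.4]
eef_rot: [-3.141, -0.0, 1.381]
wrist_force: [1.1, -0.7, 0.6]
finger_gap: 49.8
finger_force: 3.0
```

Call:
{"name": "arm_command", "arguments": {
  "targets": [
    {"hand": -0.1,"x": 0.003,"y": 0,"z": 0.001,"yaw": 0},
    {"hand": -0.1,"x": 0.003,"y": 0,"z": 0.001,"yaw": 0},
    {"hand": -0.1,"x": 0.003,"y": 0,"z": 0,"yaw": 0},
    {"hand": -0.1,"x": 0.003,"y": 0,"z": 0,"yaw": 0},
    {"hand": -0.1,"x": 0.003,"y": 0,"z": 0,"yaw": 0}
  ]
}}

```text
clock: 19.35
eef_pos: [490.8, -252.9, 20.3]
eef_rot: [-3.141, -0.0, 1.381]
wrist_force: [0.1, -0.3, -0.6]
finger_gap: 49.7
finger_force: 3.0
```

```bash
python3 - <<'E'
from h import *
look(13);tilt(13,(95,215,200,310))
E
```

```text
scene [395, 174, 28, 19, 440] [408.3 182.5]
scene [303, 195, 30, 21, 533] [317.8 205.3]
scene [267, 204, 33, 22, 572] [282.6 214.1]
scene [119, 239, 18, 25, 292] [127.2 249.7]
scene [97, 248, 11, 21, 123] [102.3 258.4]
side [274, 217, 42, 47, 1357] [294.3 240.4]
side [342, 350, 40, 45, 1491] [360.1 371.6]
wrist [270, 246, 106, 102, 8520] [322.3 296.9]
19.5 [  -7.2 -247.    20.4] [-0.8 -0.2 -1.7] 49.6 3.0
  line [149.1 248.8] [138.3 260.2] len 16 tilt 52
  line [174.9 220.1] [168.9 227.8] len 10 tilt 46
  line [167.7 228.3] [152.3 245.2] len 23 tilt 51
  line [146.2 296.6] [135.6 302.2] len 12 tilt 75
```

Call:
{"name": "arm_command", "arguments": {
  "targets": [
    {"hand": -0.1,"x": 0,"y": 0,"z": 0.0015,"yaw": 0},
    {"hand": -0.1,"x": 0.002,"y": 0,"z": 0.0015,"yaw": 0},
    {"hand": -0.1,"x": 0.003,"y": 0,"z": 0.0005,"yaw": 0},
    {"hand": -0.1,"x": 0.003,"y": 0,"z": 0,"yaw": 0},
    {"hand": -0.1,"x": 0.003,"y": 0,"z": 0,"yaw": 0},
    {"hand": -0.1,"x": 0.003,"y": 0,"z": 0,"yaw": 0},
    {"hand": -0.1,"x": 0.003,"y": 0,"z": 0,"yaw": 0}
  ]
}}

```text
clock: 20.2
eef_pos: [494.1, -236.3, 16.9]
eef_rot: [-3.141, -0.0, 1.381]
wrist_force: [0.1, 0.4, -1.9]
finger_gap: 50.2
finger_force: 3.0
```

```bash
python3 - <<'E'
from h import *
look(14);tilt(14,(95,215,200,310));cols("scene",14,90,150,225,290)
E
```

```text
scene [395, 174, 28, 19, 439] [408.2 182.5]
scene [303, 195, 30, 21, 533] [317.8 205.3]
scene [268, 204, 32, 22, 566] [282.8 214.1]
scene [133, 238, 17, 24, 290] [141.  248.1]
scene [112, 245, 10, 20, 106] [116.1 255.3]
side [274, 217, 40, 47, 1305] [293.5 240. ]
side [336, 340, 39, 42, 1359] [354.2 360.4]
wrist [269, 243, 108, 106, 8921] [322.3 295.9]
20.35 [  -7. -230.   17.] [ 0.1 -0.4 -0.8] 49.8 3.0
  line [146.  258.4] [137.4 263.9] len 10 tilt 68
  line [181.1 214.9] [172.2 224.9] len 13 tilt 50
  line [159.3 238.9] [150.5 248.9] len 13 tilt 49
  line [153.9 294.7] [146.5 300.1] len 9 tilt 65
scene 14 [(114, 247, 260), (117, 249, 263), (120, 261, 264), (135, 238, 251), (138, 238, 260), (141, 238, 260), (144, 239, 258), (147, 242, 256)]
```

Call:
{"name": "arm_command", "arguments": {
  "targets": [
    {"hand": -0.1,"x": 0,"y": 0,"z": 0.0015,"yaw": 0},
    {"hand": -0.1,"x": 0.002,"y": 0,"z": 0.0015,"yaw": 0},
    {"hand": -0.1,"x": 0.003,"y": 0,"z": 0.001,"yaw": 0},
    {"hand": -0.1,"x": 0.003,"y": 0,"z": 0.0005,"yaw": 0},
    {"hand": -0.1,"x": 0.003,"y": 0,"z": 0.0003,"yaw": 0},
    {"hand": -0.1,"x": 0.003,"y": 0,"z": 0.0005,"yaw": 0},
    {"hand": -0.1,"x": 0,"y": 0,"z": 0,"yaw": 0}
  ]
}}

```text
clock: 21.05
eef_pos: [496.9, -222.5, 11.7]
eef_rot: [3.142, -0.0, 1.381]
wrist_force: [-0.3, -0.9, 2.8]
finger_gap: 50.1
finger_force: 3.0
```

```bash
python3 - <<'E'
from h import *
look(15);tilt(15,(95,215,210,310));cols("scene",15,100,165,220,290)
E
```

```text
scene [395, 174, 28, 19, 437] [408.3 182.5]
scene [303, 195, 30, 21, 533] [317.8 205.3]
scene [268, 204, 32, 22, 570] [282.7 214.2]
scene [144, 236, 14, 23, 221] [151.  245.8]
scene [121, 239, 11, 22, 145] [125.8 250.2]
side [274, 217, 36, 47, 1231] [292.5 239.4]
side [332, 334, 40, 37, 1239] [350.4 352.1]
wrist [267, 251, 111, 112, 9712] [322.3 307.1]
21.2 [  -6.8 -216.1   11.7] [0.9 0.2 2.5] 49.8 3.0
  line [158.  242.6] [158.2 256.7] len 14 tilt 9
  line [156.9 255.1] [147.9 260.8] len 11 tilt 68
  line [167.  231.3] [157.8 243. ] len 15 tilt 46
  line [174.8 222. ] [167.9 231.9] len 12 tilt 43
  line [133.1 261.7] [122.3 257.5] len 12 tilt -48
scene 15 [(121, 247, 251), (124, 241, 257), (127, 241, 258), (130, 250, 259), (145, 236, 243), (148, 236, 253), (151, 237, 257), (154, 238, 255), (157, 241, 253)]
```

Call:
{"name": "arm_command", "arguments": {
  "targets": [
    {"hand": -0.1,"x": 0.003,"y": 0,"z": 0.0003,"yaw": 0},
    {"hand": -0.1,"x": 0.003,"y": 0,"z": 0.0005,"yaw": 0},
    {"hand": -0.1,"x": 0.003,"y": 0,"z": 0.0008,"yaw": 0},
    {"hand": -0.1,"x": 0.003,"y": 0,"z": 0.001,"yaw": 0},
    {"hand": -0.1,"x": 0,"y": 0,"z": 0,"yaw": 0},
    {"hand": -0.1,"x": 0,"y": 0,"z": 0,"yaw": 0}
  ]
}}

```text
clock: 21.8
eef_pos: [498.9, -210.9, 9.0]
eef_rot: [-3.141, -0.0, 1.381]
wrist_force: [0.6, 0.3, 2.2]
finger_gap: 50.0
finger_force: 3.0
```

```bash
python3 - <<'E'
from h import *
look(16);tilt(16,(105,215,220,310));cols("scene",16,120,180,220,290)
E
```

```text
scene [395, 174, 28, 19, 442] [408.3 182.5]
scene [303, 195, 30, 21, 532] [317.8 205.3]
scene [267, 204, 32, 22, 567] [282.6 214.1]
scene [129, 235, 12, 21, 154] [133.9 245.9]
scene [153, 234, 12, 22, 168] [159. 244.]
side [253, 182, 14, 9, 57] [258.2 186.8]
side [274, 217, 33, 47, 1141] [291.4 238.8]
side [329, 329, 39, 32, 1081] [347.  344.8]
wrist [266, 258, 114, 115, 10154] [322.2 315.1]
21.95 [  -6.9 -204.1    9. ] [-0.1 -0.4  1.7] 49.5 3.0
  line [165.7 241.3] [164.4 254.7] len 13 tilt 14
  line [182.8 214.7] [172.6 226.8] len 16 tilt 48
  line [210.7 250.7] [210.4 232.9] len 18 tilt 6
  line [171.1 227.2] [163.3 238.2] len 14 tilt 43
  line [141.6 257.7] [130.8 253.2] len 12 tilt -47
scene 16 [(129, 241, 249), (132, 237, 252), (135, 235, 254), (138, 247, 255), (153, 234, 236), (156, 235, 249), (159, 236, 255), (162, 238, 253)]
```

Call:
{"name": "arm_command", "arguments": {
  "targets": [
    {"hand": -0.1,"x": 0.002,"y": 0,"z": 0.001,"yaw": 0},
    {"hand": -0.1,"x": 0.001,"y": 0,"z": 0.0005,"yaw": 0},
    {"hand": -0.1,"x": 0,"y": 0,"z": 0,"yaw": 0},
    {"hand": 0.1,"x": 0,"y": 0,"z": 0,"yaw": 0},
    {"hand": 0.13,"x": 0,"y": 0,"z": 0,"yaw": 0},
    {"hand": 0.2,"x": 0,"y": 0,"z": 0,"yaw": 0},
    {"hand": 0.2,"x": 0,"y": 0,"z": 0,"yaw": 0},
    {"hand": 0.2,"x": 0,"y": 0,"z": 0,"yaw": 0}
  ]
}}

```text
clock: 22.75
eef_pos: [499.5, -208.2, 7.6]
eef_rot: [-3.141, -0.0, 1.381]
wrist_force: [-0.4, -0.2, 0.7]
finger_gap: 56.2
finger_force: 0.0
```

```bash
python3 - <<'E'
from h import *
look(17);cols("scene",17,120,180,220,290)
E
```

```text
scene [395, 174, 28, 18, 437] [408.3 182.5]
scene [303, 195, 30, 21, 532] [317.8 205.3]
scene [268, 204, 31, 22, 568] [282.7 214.2]
scene [114, 238, 30, 28, 615] [129.2 252.3]
side [253, 182, 14, 9, 59] [258.2 186.7]
side [274, 217, 32, 47, 1116] [291.1 238.7]
side [331, 340, 43, 40, 1431] [351.9 359.4]
wrist [270, 300, 107, 78, 7021] [322.7 342.9]
22.9 [  -6.8 -201.2    7.6] [ 0.6 -0.  -0. ] 56.2 0.0
scene 17 [(120, 243, 263), (123, 242, 264), (126, 241, 264), (129, 240, 264), (132, 239, 264), (135, 239, 263), (138, 239, 263), (141, 245, 262)]
```

```bash
python3 - <<'E'
from h import *
for k in(18,19):look(k)
cols("scene",18,100,180,220,290);tilt(18,(100,215,220,315));cols("side",18,325,380,330,390)
E
```

```text
scene [395, 174, 28, 19, 442] [408.3 182.5]
scene [303, 195, 30, 21, 534] [317.8 205.3]
scene [267, 204, 32, 22, 568] [282.7 214.2]
scene [114, 238, 30, 27, 616] [129.3 252.4]
side [253, 182, 14, 9, 61] [258.3 186.6]
side [274, 217, 32, 47, 1115] [291.1 238.7]
side [331, 339, 43, 41, 1432] [351.9 359.4]
wrist [270, 300, 107, 78, 7023] [322.6 342.9]
23.05 [  -6.7 -201.2    7.7] [ 0.4 -0.3 -0.1] 56.6 0.0
scene [395, 174, 28, 19, 438] [408.3 182.5]
scene [303, 195, 30, 21, 533] [317.8 205.3]
scene [267, 204, 32, 22, 567] [282.7 214.2]
scene [114, 238, 30, 27, 618] [129.2 252.4]
side [253, 182, 14, 9, 60] [258.2 186.6]
side [274, 217, 32, 47, 1114] [291.1 238.7]
side [331, 339, 43, 41, 1432] [351.9 359.4]
wrist [270, 300, 107, 78, 7022] [322.7 342.8]
23.2 [  -6.7 -201.2    7.7] [ 0.4 -0.6  0.6] 56.0 0.0
scene 18 [(115, 249, 255), (118, 245, 262), (121, 243, 263), (124, 242, 264), (127, 241, 264), (130, 240, 264), (133, 239, 264), (136, 239, 264), (139, 241, 263), (142, 250, 261)]
  line [210.6 250.4] [210.4 233.5] len 17 tilt 7
  line [170.4 228.9] [157.  245.3] len 21 tilt 47
  line [182.7 214.7] [172.7 227.2] len 16 tilt 47
  line [156.8 245.3] [160.8 264.6] len 20 tilt 0
  line [152.2 296.7] [142.1 302.9] len 12 tilt 70
side 18 [(331, 355, 366), (334, 346, 371), (337, 344, 374), (340, 342, 376), (343, 341, 378), (346, 340, 379), (349, 340, 379), (352, 340, 379), (355, 340, 379), (358, 341, 379), (361, 341, 378), (364, 343, 377), (367, 344, 375), (370, 347, 372), (373, 353, 358)]
```

The side-view lid measures 43×41 px (0.93), matching the 0.93 expected for an upright jar_b, and it is static. I'll open, retreat and check from above.

Call:
{"name": "arm_command", "arguments": {
  "targets": [
    {"hand": 0.6,"x": 0,"y": 0,"z": 0,"yaw": 0},
    {"hand": 1,"x": 0,"y": 0,"z": 0,"yaw": 0},
    {"hand": 1,"x": 0,"y": 0,"z": -0.01,"yaw": 0},
    {"hand": 1,"x": 0,"y": 0,"z": -0.03,"yaw": 0},
    {"hand": 1,"x": 0,"y": 0,"z": -0.04,"yaw": 0},
    {"hand": 1,"x": 0,"y": 0,"z": -0.04,"yaw": 0},
    {"hand": 1,"x": 0,"y": 0,"z": -0.04,"yaw": 0},
    {"hand": 1,"x": 0,"y": 0,"z": -0.04,"yaw": 0},
    {"hand": 1,"x": 0,"y": 0,"z": 0,"yaw": 0},
    {"hand": 1,"x": 0,"y": 0,"z": 0,"yaw": 0}
  ]
}}

```text
clock: 24.2
eef_pos: [499.6, -208.2, 208.4]
eef_rot: [3.14, 0.0, 1.381]
wrist_force: [-0.2, 0.5, 0.6]
finger_gap: 93.7
finger_force: 0.0
```

```bash
python3 - <<'E'
from h import *
look(20);cols("scene",20,110,155,220,290);tilt(20,(100,215,170,315))
cols("wrist",20,260,380,0,370,8)
X,e=tri((131,251.5),(352,359.5));print("b lid",tx(X),e)
E
```

```text
scene [395, 174, 28, 19, 444] [408.3 182.5]
scene [303, 195, 30, 21, 531] [317.9 205.2]
scene [267, 204, 32, 22, 568] [282.7 214.1]
scene [114, 238, 38, 27, 807] [132.4 251.2]
side [252, 172, 27, 19, 429] [265.3 180.6]
side [274, 217, 42, 47, 1085] [293.6 243.8]
side [331, 339, 43, 41, 1426] [351.7 359.5]
wrist [296, 0, 57, 27, 1175] [324.3  10.9]
wrist [299, 217, 50, 51, 2016] [323.4 242.4]
24.35 [  -7.3 -201.   206.4] [-0.4  0.6  0. ] 94.3 0.0
scene 20 [(116, 246, 260), (119, 243, 262), (122, 242, 263), (125, 240, 264), (128, 239, 264), (131, 239, 264), (134, 238, 263), (137, 238, 263), (140, 238, 262), (143, 239, 261), (146, 241, 259), (149, 244, 257)]
  line [150.8 244.2] [152.5 255.3] len 11 tilt 3
  line [129.9 266.1] [114.6 262.7] len 16 tilt -57
  line [115.3 263.5] [100.5 272.3] len 17 tilt 70
  line [166.9 217.3] [150.3 231.8] len 22 tilt 58
wrist 20 [(300, 0, 251), (308, 0, 262), (316, 0, 266), (324, 0, 267), (332, 0, 266), (340, 0, 261), (348, 0, 246)]
b lid [  -8.7 -224.4   69.5] 0.09765727195267522
```

```bash
python3 - <<'E'
from h import *
print("b top",W(323.4,241,76))
s=manip.read_state();print(s["finger_force"],s["wrist_force"])
print(manip.sign_off())
E
```

```text
b top [  -5.5 -217.3   76. ]
0.0 [-0.42640692  0.55861422  0.00899769]
the job is handed in; nothing more can be done
None
```

Both fallen jars measured upright in the tray in the last camera checks, and I've handed the job in at about 24 s of the 61 s allowed; sign-off gave no verdict, and I didn't check the funnel, cup, bottle or spoon again before it.

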